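# Roof the model houses

### The arm

A 6-joint arm with a two-finger parallel gripper is mounted at the origin on the work surface. World frame = base frame: x ahead of the robot, y to its left, z up, the work surface at z = 0. Lengths are in m, angles in degrees, forces in N, time in s.
With the tool pointing down it reaches from about 0.275 to 1 m from the base axis. Payload 8.4 kg.
Tool frame: the origin (TCP) lies midway between the tips of the shut fingers; the grasp point (between the pads) lies 19 mm behind it; y points along the fingers, x is the direction in which the jaws open and shut, and the axes are right-handed (so a half turn about y gives the same grasp; the last joint's range is limited). The gripper opens to 85 mm and grips with 20 to 120 N. Pads are 22 mm wide; open, the fingers measure 114 mm over their backs; the gripper's body (76 mm by 85 mm) begins 54 mm behind the grasp point. The pads swing forward as they close: fully open they stand 13 mm farther back than shut.
Start: joints at [69.076, 20.225, 93.587, -0, 66.188, -0.138], TCP at [0.222, 0.584, 0.231] pointing down, gripper open.
Joint ranges: [-150.9, 150.9], [-52.94, 120.26], [3.33, 152.33], [-74.26, 254.26], [0, 154.13], [-172.89, 172.89]. Speed limits (degrees/s): [127.2, 127.2, 159.86, 180, 180, 180].

### API

Orientations are given as a 3x3 rotation matrix whose columns are the frame's x, y, z axes.
In Python, from bench import r gives the robot as it stands.
- The arm moves only by the tool arm_command, never from a script. Its argument "plan" is a list of rows, each an object of numbers: "hand": the closure, from -1 (fully open) to 1 (shut); "tx", "ty", "tz": the shift along the tool's x, y, z in m; "yaw": the turn about the tool's y in degrees. In form: [{"hand": .., "tx": .., "ty": .., "tz": .., "yaw": ..}, ...]. A call has 1 to 5 rows; each row is the pose to reach, as a shift and turn from the pose measured when the call began, along the tool's axes at that moment; what a row does not reach only later rows make up. A row lasts 1/12 s, in which the tool goes at most 41.7 mm and 7.16 degrees, less where a joint would pass 70% of its speed; a pose out of reach is approached as far as the arm can. A call with a gripper value outside its range is refused whole. The fingers move at their own pace and stop on an object; the grip force is fixed at half the most. Time passes only in rows, so rows that repeat a pose let the fingers close. It gives the time, the measured TCP pose, the force and the opening at its end, in the units of the state.
- r.get_state(): the state, without advancing time (a new reading comes with each control period).
- r.camera(name): name is "side" or "top"; returns (picture, depth): 420x560x3 uint8, red, green, blue; 420x560 float32, m along the optical axis (not along the pixel's ray), 0 where there is no reading.
- r.camera_info(name): a dict with "mtx" (3x3 intrinsics, pixels), "dist" ([k1, k2, p1, p2, k3] as OpenCV has them; the pictures are not rectified), "R" (3x3) and "t" (3): a world point X has camera coordinates R X + t. Camera axes: x right, y down, z forward; pixel columns grow to the right and rows downward; lengths in m; the calibration is good to about 2 mm. A picture is of the moment at which its call begins. camera_info takes no time and is no camera call.
- r.close_job(): hands the job in, once; it reports no verdict.
The state is a dict: "time": time; "joints": joint angles; "qd": joint speeds; "joint_torque": joint torques, N m; "eef_pos": TCP position; "ee_rot": TCP orientation; "ft_force": force on the tool from outside, world axes, zero at the start; "moment": the same for the moment, N m; "width": finger opening in m.
Only numpy, scipy, OpenCV 4.12 (cv2) and the standard library are available. Lean on these libraries where they do the work, as an engineer would, in place of code of your own. Each camera call takes 0.05 s, during which the arm holds its last target. There are 200 camera calls.

### The job

Four pine model houses stand roofless among the tools on the school workshop bench, and their four roofs lie about between them. Put each roof on the house it was cut for (the steep gable on the steep cottage, the low gable on the low bungalow, the pyramid on the square tower, the flat roof on the level-topped garage), square to the walls, centred and sitting fully down, and leave the houses standing where they are.

Things in the scene. Friction and masses are not known exactly. Their poses are not given: they have to be found in the camera images.
- steep_top (a point): Roofless pine cottage with steep pointed end walls: 84 mm along x, 66 along y, walls 9 thick, side walls 55 high, 45-degree gables rising to 88; open from above, loose, 450 g. The point is midway between the two gable peaks, 88 mm above its foot; x runs along the ridge, z up.
- steep_grip (a point): Steep gable roof of the cottage: two 8 mm pine boards at 45 degrees, 104 mm along the ridge (x), 97 across, lying ridge up, 120 g. On mid-ridge a square chimney, 24 x 24 mm, 50 tall, sides along x and y: grip it. The point is the chimney's middle, 25 mm above the ridge, 79 above the lower edges. Seated, it is 36 mm above the cottage's point (lower edges 10 mm below the side walls' tops).
- low_top (a point): Roofless pine bungalow with low blunt pointed end walls: 78 mm along x, 84 along y, walls 9 thick, side walls 56 high, 25-degree gables rising to 76; open from above, loose, 480 g. The point is midway between the two gable peaks, 76 mm above its foot; x runs along the ridge, z up.
- low_grip (a point): Low gable roof of the bungalow: two 8 mm pine boards at 25 degrees, 98 mm along the ridge (x), 109 across, lying ridge up, 120 g. On mid-ridge a square chimney, 24 x 24 mm, 50 tall, sides along x and y: grip it. The point is the chimney's middle, 25 mm above the ridge, 58 above the lower edges. Seated, it is 34 mm above the bungalow's point (lower edges 4 mm below the side walls' tops).
- tower_top (a point): Roofless square pine tower, 64 x 64 mm, 100 tall, a level-topped box open from above: walls 9 thick, opening 46 x 46; loose, 500 g. The point is the middle of the opening at the height of the wall tops, 100 mm above its foot; x and y run along the walls, z up.
- tower_grip (a point): Pyramid roof of the tower: pine, 90 x 90 mm, with a round post 24 mm across, 50 tall, at its peak: grip it. Under it a block, 34 x 34 and 8 deep, that drops inside the tower's walls and on which it now stands. 130 g. The point is the post's middle, 69 mm above the block's underside; x, y along the eaves. Seated, any of four ways round, it is 61 mm above the tower's point.
- garage_top (a point): Roofless pine garage, rectangular, a level-topped box open from above: 92 mm along x, 70 along y, 50 tall, walls 9 thick, opening 74 x 52; loose, 420 g. The point is the middle of the opening at the height of the wall tops, 50 mm above its foot; x runs along the long walls, z up.
- garage_grip (a point): Flat roof of the garage: pine board 108 mm along x, 86 along y, 9 thick, with a round post 24 mm across, 50 tall, on its middle: grip it. Under it a block, 60 x 38 and 8 deep, that drops inside the garage's walls and on which it now stands. 110 g. The point is the post's middle, 25 mm above the board's top, 42 above the block's underside. Seated, it is 34 mm above the garage's point.
Things that resemble listed ones, but are neither listed nor needed, are in the scene too. What is shaped like the part that bears garage_top but turquoise is not meant.

How it is judged (in metres and radians):
At the end, for the whole second after the job is handed in: Each roof rests released and still on its own upright house: listed points within 12 mm seen from above, height within -5 to +6 mm of fully seated, square to the walls within 0.15 rad (pyramid any of four ways, others either way round), leaning under 0.14 rad (horizontal distance between steep_grip and steep_top below 0.012 m and z of steep_grip in the frame of steep_top between 0.0313 and 0.0423 m and angle between each of steep_grip, low_grip, tower_grip, garage_grip's own z axis and vertical below 0.14 rad and angle between the x axis of steep_grip and the x axis of steep_top, either way round below 0.15 rad and linear speed of each of steep_roof, low_roof, tower_roof, garage_roof below 0.02 m/s and angle between each of steep_top, low_top, tower_top, garage_top's own z axis and vertical below 0.05 rad and horizontal distance between low_grip and low_top below 0.012 m and z of low_grip in the frame of low_top between 0.0288 and 0.0398 m and angle between the x axis of low_grip and the x axis of low_top, either way round below 0.15 rad and horizontal distance between tower_grip and tower_top below 0.012 m and z of tower_grip in the frame of tower_top between 0.056 and 0.067 m and (angle between the x axis of tower_grip and the x axis of tower_top, either way round below 0.15 rad or angle between the x axis of tower_grip and the y axis of tower_top, either way round below 0.15 rad) and horizontal distance between garage_grip and garage_top below 0.012 m and z of garage_grip in the frame of garage_top between 0.029 and 0.04 m and angle between the x axis of garage_grip and the x axis of garage_top, either way round below 0.15 rad); the robot touches nothing.
It fails at once if the steep cottage is pushed more than 30 mm from where it stood, or knocked over (distance of steep_top from where it was at the start of the episode above 0.03 m or angle between steep_top's own z axis and vertical above 0.3 rad).
It fails at once if the low bungalow is pushed more than 30 mm from where it stood, or knocked over (distance of low_top from where it was at the start of the episode above 0.03 m or angle between low_top's own z axis and vertical above 0.3 rad).
It fails at once if the tower is pushed more than 30 mm from where it stood, or knocked over (distance of tower_top from where it was at the start of the episode above 0.03 m or angle between tower_top's own z axis and vertical above 0.3 rad).
It fails at once if the garage is pushed more than 30 mm from where it stood, or knocked over (distance of garage_top from where it was at the start of the episode above 0.03 m or angle between garage_top's own z axis and vertical above 0.3 rad).
It also fails if it takes over 122 s, if anything falls off the work surface, if the arm or the gripper's body presses on something with over 40 N, if the wrist force passes 120 N, or if a joint passes its speed limit or range.

## Working session

There is one attempt and no reset: what is moved stays moved. The work goes in short steps, Python scripts to look and compute and a tool call to move; the robot and the scene stay as the last step left them, time stands still between calls to the robot, and variables do not carry over. Pictures are saved under pics/ and viewed, about 12 in all and at most 16, crops included, and the job is handed in when it is done.

Besides the shell and the picture viewer there is one more tool, called after "Call:" as name(argument=value, ...), one argument or row to a line, values as JSON. arm_command: Moves the arm, as the interface text tells. Its arguments: {"type":"object","properties":{"plan":{"type":"array","items":{"type":"object","properties":{"hand":{"type":"number"},"tx":{"type":"number"},"ty":{"type":"number"},"tz":{"type":"number"},"yaw":{"type":"number"}}}}},"required":["plan"]}

```bash
mkdir -p pics
python3 - <<'E'
from bench import r
import cv2,numpy as np
s=r.get_state(); print(s['time'],s['eef_pos'],s['ee_rot'],s['width'])
for n in('top','side'):
    p,d=r.camera(n); i=r.camera_info(n); print(n,i); cv2.imwrite(f'pics/{n}0.png',p[:,:,::-1]); np.savez(f'{n}0.npz',p=p,d=d)
E
```

```text
0.0 [0.22162857 0.58387451 0.23054713] [[ 3.54879791e-01 -5.09655092e-04 -9.34911800e-01]
 [ 9.34910865e-01 -1.32266316e-03  3.54880157e-01]
 [-1.41743987e-03 -9.99998995e-01  7.09565861e-06]] 0.08562216337127222
top {'mtx': array([[444.64125147,   0.        , 275.64566325],
       [  0.        , 444.64125147, 205.73392429],
       [  0.        ,   0.        ,   1.        ]]), 'dist': array([0.02598918, 0.        , 0.        , 0.        , 0.        ]), 'R': array([[ 0.01168289, -0.9998126 ,  0.01543622],
       [-0.99300442, -0.01341454, -0.11731273],
       [ 0.11749782, -0.01395769, -0.99297505]]), 't': array([-0.03768126,  0.52397163,  1.26360291])}
side {'mtx': array([[458.35340711,   0.        , 276.03624879],
       [  0.        , 458.35340711, 206.63402796],
       [  0.        ,   0.        ,   1.        ]]), 'dist': array([0.01399636, 0.        , 0.        , 0.        , 0.        ]), 'R': array([[ 0.89907704, -0.43777095,  0.00413125],
       [-0.26121843, -0.54400525, -0.79738524],
       [ 0.35131952,  0.7158316 , -0.60345647]]), 't': array([-0.45759401,  0.1915444 ,  1.27849706])}
```

View pics/top0.png

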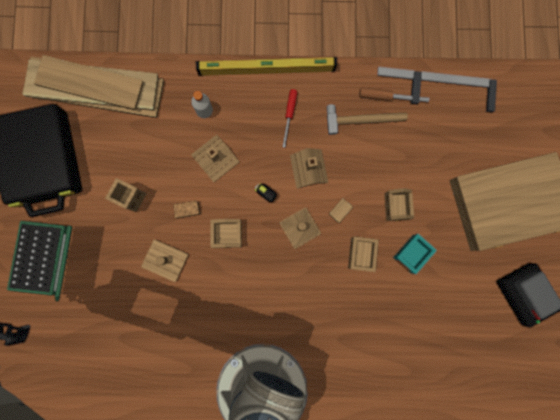

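View pics/side0.png

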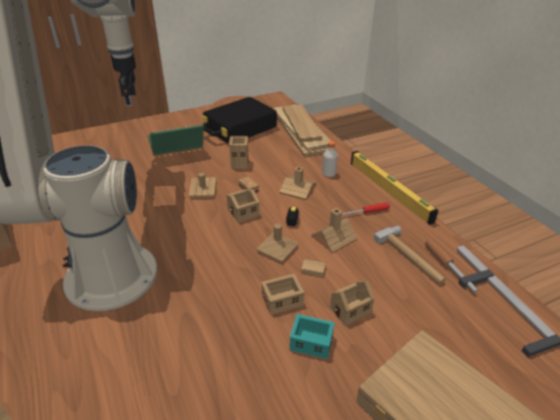

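```bash
cat > h.py <<'E'
import cv2,numpy as np
from bench import r
def cloud(n,d):
    i=r.camera_info(n); h,w=d.shape
    uv=np.stack(np.meshgrid(np.arange(w),np.arange(h)),-1).reshape(-1,1,2).astype(float)
    xy=cv2.undistortPoints(uv,i['mtx'],i['dist']).reshape(h,w,2)
    P=np.dstack([xy[...,0]*d,xy[...,1]*d,d])
    W=(P-i['t'])@i['R']; W[d==0]=np.nan
    return W
def rect(Q):
    (c,s,a)=cv2.minAreaRect((Q*1000).astype(np.float32)); 
    if s[0]<s[1]: s=s[::-1]; a+=90
    return np.round(c,1),np.round(s,1),round((a+90)%180-90,1)
E
python3 - <<'E'
from h import *
a=np.load('top0.npz'); W=cloud('top',a['d'])
objs=dict(tower=(123,193),A=(227,233),B=(400,206),C=(364,254),flat=(165,260),R1=(215,158),R2=(310,165),pyr=(300,227),blk1=(187,209),blk2=(341,211),turq=(415,254))
for n,(u,v) in objs.items():
    k=28; Q=W[v-k:v+k,u-k:u+k].reshape(-1,3); Q=Q[Q[:,2]>.012]
    m=np.zeros((56,56),np.uint8); m[np.nan_to_num(W[v-k:v+k,u-k:u+k,2])>.008]=1
    _,L=cv2.connectedComponents(m); l=np.bincount(L[18:38,18:38][L[18:38,18:38]>0]).argmax()
    Q=W[v-k:v+k,u-k:u+k][L==l]; zm=np.percentile(Q[:,2],99.5)
    print(n,'n',len(Q),'zmax',round(Q[:,2].max()*1000,1),round(zm*1000,1),'full',rect(Q[:,:2]))
    for lo in (12,25,40):
        T=Q[Q[:,2]>zm-lo/1000]; print('   top',lo,len(T),rect(T[:,:2]),np.round(T.mean(0)*1000,1))
p=a['p'][:,:,::-1]; cv2.imwrite('pics/topz.png',cv2.resize(p[130:285,90:445],None,fx=2.25,fy=2.25,interpolation=2))
s=np.load('side0.npz')['p'][:,:,::-1]; cv2.imwrite('pics/sidez.png',cv2.resize(s[125:360,145:405],None,fx=2.5,fy=2.5,interpolation=2))
E
```

```text
tower n 762 zmax 105.0 104.1 full (array([546.6, 394.3]), array([67.6, 65.5]), 63.7)
   top 12 294 (array([546.3, 395.3]), array([66.6, 63.3]), 64.3) [546.2 395.   98.7]
   top 25 363 (array([546.1, 395. ]), array([67.3, 63.4]), 64.2) [545.1 393.6  96.3]
   top 40 442 (array([546.2, 395. ]), array([67.4, 63.3]), 64.4) [545.  392.4  91.9]
A n 798 zmax 79.5 76.6 full (array([442.6, 110.7]), array([82.1, 78.9]), -88.5)
   top 12 112 (array([442.9, 112.2]), array([78.3, 56.1]), 3.5) [439.8 109.7  69.9]
   top 25 332 (array([443.3, 110.7]), array([82.2, 77.3]), -88.6) [443.2 110.6  61.5]
   top 40 383 (array([442.7, 110.8]), array([82.1, 78.9]), -88.3) [443.1 109.1  59.3]
B n 800 zmax 88.7 86.6 full (array([ 531.7, -388.6]), array([85.8, 68.2]), 3.1)
   top 12 62 (array([ 531.9, -385. ]), array([85.2, 31.4]), 3.4) [ 535.3 -387.4   80.9]
   top 25 138 (array([ 532. , -386.9]), array([85.2, 54.4]), 3.5) [ 534.6 -384.6   73.8]
   top 40 362 (array([ 532.1, -388.9]), array([85.2, 67.6]), 3.7) [ 532.8 -386.7   61.2]
C n 827 zmax 56.6 54.8 full (array([ 388.7, -282.2]), array([92.1, 72.4]), -6.
[... 2011 characters left out ...]
 24.5 23.6 full (array([ 516.9, -222.7]), array([63.4, 39.9]), -40.8)
   top 12 280 (array([ 516.9, -222.7]), array([63.4, 39.9]), -40.8) [ 516.7 -222.3   16.9]
   top 25 288 (array([ 516.9, -222.7]), array([63.4, 39.9]), -40.8) [ 516.5 -222.1   16.8]
   top 40 288 (array([ 516.9, -222.7]), array([63.4, 39.9]), -40.8) [ 516.5 -222.1   16.8]
turq n 930 zmax 55.7 53.8 full (array([ 392.1, -432.7]), array([95.8, 74. ]), -41.6)
   top 12 386 (array([ 391.9, -432.9]), array([95.2, 73.5]), -43.0) [ 392.5 -432.6   48.3]
   top 25 490 (array([ 392.2, -432.7]), array([95.7, 74. ]), -41.6) [ 392.3 -431.5   45.5]
   top 40 644 (array([ 392.1, -432.7]), array([95.8, 74. ]), -41.6) [ 392.2 -431.6   39.4]
```

View pics/topz.png

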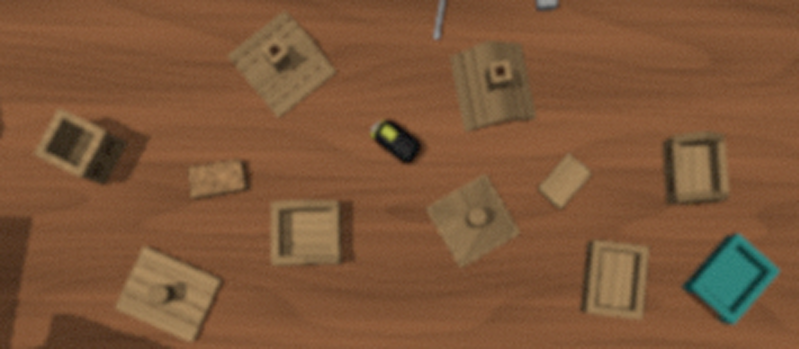

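View pics/sidez.png

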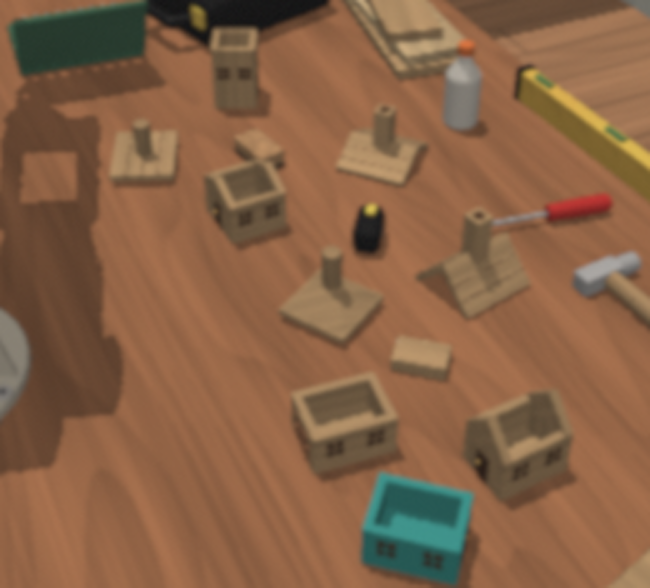

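```bash
cat >> h.py <<'E'
def go(x,y,z,phi=None):
    """needed shift (tool axes, mm) for TCP to world target mm, and yaw for jaw angle phi deg (nearest mod 180)"""
    s=r.get_state(); R=np.array(s['ee_rot']); d=R.T@(np.array([x,y,z])/1000-s['eef_pos'])
    p=np.degrees(np.arctan2(R[1,0],R[0,0])); w='' if phi is None else round((p-phi+90)%180-90,1)
    print(round(s['time'],2),'tcp',np.round(np.array(s['eef_pos'])*1000,1),'phi',round(p,1),'need mm',np.round(d*1000,1),'yaw',w,'F',np.round(s['ft_force'],1),'w',round(s['width']*1000,1),'q6',np.round(s['joints'][5],1))
E
python3 - <<'E'
from h import *
W=cloud('top',np.load('top0.npz')['d']).reshape(-1,3)*1000
for n,c,a in (('R1',(669.2,152.8),40),('R2',(642.3,-128.8),12),('A',(443,110.7),2),('B',(532,-388.5),3.5)):
    for b in (a,a+90,a+180,a+270):
        o=[]
        for rr in (22,30,34,38,42):
            q=np.array(c)+rr*np.array([np.cos(np.radians(b)),np.sin(np.radians(b))]); m=np.hypot(*(W[:,:2]-q).T)<5; o.append(round(np.nanmedian(W[m,2])) if m.any() else None)
        print(n,b,o)
go(364.3,287.6,230,67.3)
E
```

```text
R1 40 [None, 17, 17, 14, 13]
R1 130 [31, 31, 32, 32, 32]
R1 220 [24, 17, 15, 14, 11]
R1 310 [32, 31, 32, 32, 33]
R2 12 [53, 51, 51, 50, 49]
R2 102 [32, 23, 20, 15, 9]
R2 192 [49, 52, 52, 53, 52]
R2 282 [30, 23, 20, 14, 13]
A 2 [13, 61, 73, 74, 2]
A 92 [12, 13, 37, 55, 56]
A 182 [11, 74, 74, 71, 10]
A 272 [11, 33, 56, 50, 1]
B 3.5 [12, 18, 66, 82, 84]
B 93.5 [52, 39, 14, -1, -1]
B 183.5 [12, 50, 85, 84, 41]
B 273.5 [26, 53, 51, 52, None]
0.1 tcp [221.6 583.9 230.6] phi 69.2 need mm [-226.4    0.9 -238.5] yaw 1.9 F [-0.   0.3 -0.4] w 85.4 q6 -0.1
```

Call:
arm_command(
  plan=[
    {"hand":-1,"tx":-0.023,"ty":0,"tz":-0.024,"yaw":0.4},
    {"hand":-1,"tx":-0.046,"ty":0,"tz":-0.048,"yaw":0.8},
    {"hand":-1,"tx":-0.069,"ty":0,"tz":-0.072,"yaw":1.2},
    {"hand":-1,"tx":-0.092,"ty":0,"tz":-0.096,"yaw":1.6},
    {"hand":-1,"tx":-0.115,"ty":0,"tz":-0.12,"yaw":2},
  ],
)

```text
time: 0.52
eef_pos: [0.2932, 0.4322, 0.2304]
ee_rot: [[0.387, -0.001, -0.922], [0.922, -0.002, 0.387], [-0.002, -1.0, 0.0]]
ft_force: [1.1, 0.1, 0.1]
width: 0.0855
```

Call:
arm_command(
  plan=[
    {"hand":-1,"tx":-0.023,"ty":0,"tz":-0.024,"yaw":0},
    {"hand":-1,"tx":-0.046,"ty":0,"tz":-0.048,"yaw":0},
    {"hand":-1,"tx":-0.069,"ty":0,"tz":-0.072,"yaw":0},
    {"hand":-1,"tx":-0.092,"ty":0,"tz":-0.096,"yaw":0},
    {"hand":-1,"tx":-0.11,"ty":0,"tz":-0.115,"yaw":0},
  ],
)

```text
time: 0.93
eef_pos: [0.3568, 0.284, 0.2304]
ee_rot: [[0.387, -0.001, -0.922], [0.922, -0.003, 0.387], [-0.003, -1.0, 0.0]]
ft_force: [0.3, -0.5, -0.1]
width: 0.0853
```

```bash
python3 -c "
from h import *
go(364.3,287.6,25,67.3)"
```

```text
0.93 tcp [356.8 284.  230.4] phi 67.2 need mm [  6.8 205.4  -5.5] yaw -0.1 F [ 0.3 -0.5 -0.1] w 85.3 q6 -28.8
```

Call:
arm_command(
  plan=[
    {"hand":-1,"tx":0.004,"ty":0.02,"tz":-0.003,"yaw":0},
    {"hand":-1,"tx":0.007,"ty":0.05,"tz":-0.0055,"yaw":0},
    {"hand":-1,"tx":0.007,"ty":0.08,"tz":-0.0055,"yaw":0},
    {"hand":-1,"tx":0.007,"ty":0.11,"tz":-0.0055,"yaw":0},
    {"hand":-1,"tx":0.007,"ty":0.13,"tz":-0.0055,"yaw":0},
  ],
)

```text
time: 1.35
eef_pos: [0.3635, 0.287, 0.098]
ee_rot: [[0.388, -0.003, -0.922], [0.922, -0.004, 0.388], [-0.005, -1.0, 0.001]]
ft_force: [-0.7, -0.1, -0.3]
width: 0.0852
```

Call:
arm_command(
  plan=[
    {"hand":-1,"tx":0,"ty":0.02,"tz":0,"yaw":0},
    {"hand":-1,"tx":0,"ty":0.04,"tz":0,"yaw":0},
    {"hand":-1,"tx":0,"ty":0.06,"tz":0,"yaw":0},
    {"hand":-1,"tx":0,"ty":0.075,"tz":0,"yaw":0},
    {"hand":-1,"tx":0,"ty":0.075,"tz":0,"yaw":0},
  ],
)

```text
time: 1.77
eef_pos: [0.3616, 0.2854, 0.0205]
ee_rot: [[0.388, -0.007, -0.922], [0.922, -0.007, 0.388], [-0.009, -1.0, 0.004]]
ft_force: [-1.5, 0.0, 0.1]
width: 0.0855
```

Call:
arm_command(
  plan=[
    {"hand":1,"tx":0,"ty":0,"tz":0,"yaw":0},
    {"hand":1,"tx":0,"ty":0,"tz":0,"yaw":0},
    {"hand":1,"tx":0,"ty":0,"tz":0,"yaw":0},
    {"hand":1,"tx":0,"ty":0,"tz":0,"yaw":0},
    {"hand":1,"tx":0,"ty":0,"tz":0,"yaw":0},
  ],
)

```text
time: 2.18
eef_pos: [0.3621, 0.2858, 0.0213]
ee_rot: [[0.388, -0.005, -0.922], [0.922, -0.006, 0.388], [-0.008, -1.0, 0.003]]
ft_force: [-0.6, -0.2, 0.2]
width: 0.0255
```

Call:
arm_command(
  plan=[
    {"hand":1,"tx":0,"ty":0,"tz":0,"yaw":0},
    {"hand":1,"tx":0,"ty":0,"tz":0,"yaw":0},
    {"hand":1,"tx":0,"ty":0,"tz":0,"yaw":0},
    {"hand":1,"tx":0,"ty":0,"tz":0,"yaw":0},
    {"hand":1,"tx":0,"ty":0,"tz":0,"yaw":0},
  ],
)

```text
time: 2.6
eef_pos: [0.3623, 0.2859, 0.0216]
ee_rot: [[0.388, -0.005, -0.922], [0.922, -0.006, 0.388], [-0.007, -1.0, 0.003]]
ft_force: [-1.8, -1.4, 6.3]
width: 0.0228
```

```bash
python3 -c "
from h import *
go(389,-282.6,231,-6.2)"
```

```text
2.6 tcp [362.3 285.9  21.6] phi 67.2 need mm [-515.2 -206.4 -244.6] yaw 73.4 F [-1.8 -1.4  6.3] w 22.8 q6 -28.9
```

Call:
arm_command(
  plan=[
    {"hand":1,"tx":0,"ty":-0.01,"tz":0,"yaw":0},
    {"hand":1,"tx":0,"ty":-0.03,"tz":0,"yaw":0},
    {"hand":1,"tx":0,"ty":-0.055,"tz":0,"yaw":0},
    {"hand":1,"tx":0,"ty":-0.08,"tz":0,"yaw":0},
    {"hand":1,"tx":0,"ty":-0.105,"tz":0,"yaw":0},
  ],
)

```text
time: 3.02
eef_pos: [0.3624, 0.2862, 0.128]
ee_rot: [[0.388, -0.006, -0.922], [0.922, -0.006, 0.388], [-0.008, -1.0, 0.003]]
ft_force: [0.2, 0.3, -2.4]
width: 0.0228
```

Call:
arm_command(
  plan=[
    {"hand":1,"tx":0,"ty":-0.025,"tz":0,"yaw":4},
    {"hand":1,"tx":0,"ty":-0.05,"tz":0,"yaw":8},
    {"hand":1,"tx":0,"ty":-0.075,"tz":0,"yaw":13},
    {"hand":1,"tx":0,"ty":-0.09,"tz":0,"yaw":18},
    {"hand":1,"tx":0,"ty":-0.1,"tz":0,"yaw":23},
  ],
)

```text
time: 3.43
eef_pos: [0.3633, 0.2871, 0.2306]
ee_rot: [[0.72, -0.003, -0.694], [0.694, -0.004, 0.72], [-0.006, -1.0, -0.001]]
ft_force: [0.4, -0.3, -1.2]
width: 0.0226
```

Call:
arm_command(
  plan=[
    {"hand":1,"tx":0,"ty":0,"tz":0,"yaw":5},
    {"hand":1,"tx":0,"ty":0,"tz":0,"yaw":10},
    {"hand":1,"tx":0,"ty":0,"tz":0,"yaw":15},
    {"hand":1,"tx":0,"ty":0,"tz":0,"yaw":20},
    {"hand":1,"tx":0,"ty":0,"tz":0,"yaw":25},
  ],
)

```text
time: 3.85
eef_pos: [0.3629, 0.2868, 0.231]
ee_rot: [[0.947, -0.004, -0.32], [0.32, -0.004, 0.947], [-0.005, -1.0, -0.003]]
ft_force: [0.7, 0.0, -0.7]
width: 0.0229
```

Call:
arm_command(
  plan=[
    {"hand":1,"tx":0,"ty":0,"tz":0,"yaw":5},
    {"hand":1,"tx":0,"ty":0,"tz":0,"yaw":10},
    {"hand":1,"tx":0,"ty":0,"tz":0,"yaw":15},
    {"hand":1,"tx":0,"ty":0,"tz":0,"yaw":20},
    {"hand":1,"tx":0,"ty":0,"tz":0,"yaw":25.4},
  ],
)

```text
time: 4.27
eef_pos: [0.3626, 0.2865, 0.2314]
ee_rot: [[0.993, -0.004, 0.121], [-0.121, -0.005, 0.993], [-0.003, -1.0, -0.005]]
ft_force: [0.3, 0.2, -1.0]
width: 0.0226
```

```bash
python3 -c "
from h import *
go(389,-282.6,231,-6.2)"
```

```text
4.27 tcp [362.6 286.5 231.4] phi -7.0 need mm [  95.1    3.  -561.7] yaw -0.8 F [ 0.3  0.2 -1. ] w 22.6 q6 45.2
```

Call:
arm_command(
  plan=[
    {"hand":1,"tx":0.003,"ty":0,"tz":-0.018,"yaw":-0.2},
    {"hand":1,"tx":0.008,"ty":0,"tz":-0.046,"yaw":-0.4},
    {"hand":1,"tx":0.014,"ty":0,"tz":-0.078,"yaw":-0.6},
    {"hand":1,"tx":0.019,"ty":0,"tz":-0.11,"yaw":-0.8},
    {"hand":1,"tx":0.024,"ty":0,"tz":-0.142,"yaw":-0.8},
  ],
)

```text
time: 4.68
eef_pos: [0.3685, 0.1413, 0.2324]
ee_rot: [[0.994, -0.004, 0.106], [-0.106, -0.005, 0.994], [-0.004, -1.0, -0.005]]
ft_force: [0.5, -0.0, -1.8]
width: 0.0228
```

Call:
arm_command(
  plan=[
    {"hand":1,"tx":0.005,"ty":0,"tz":-0.029,"yaw":0},
    {"hand":1,"tx":0.01,"ty":0,"tz":-0.058,"yaw":0},
    {"hand":1,"tx":0.015,"ty":0,"tz":-0.087,"yaw":0},
    {"hand":1,"tx":0.02,"ty":0,"tz":-0.116,"yaw":0},
    {"hand":1,"tx":0.025,"ty":0,"tz":-0.145,"yaw":0},
  ],
)

```text
time: 5.1
eef_pos: [0.3774, -0.0069, 0.2336]
ee_rot: [[0.994, -0.004, 0.106], [-0.106, -0.005, 0.994], [-0.003, -1.0, -0.005]]
ft_force: [0.5, 0.0, -0.6]
width: 0.0225
```

Call:
arm_command(
  plan=[
    {"hand":1,"tx":0.005,"ty":0,"tz":-0.029,"yaw":0},
    {"hand":1,"tx":0.01,"ty":0,"tz":-0.058,"yaw":0},
    {"hand":1,"tx":0.015,"ty":0,"tz":-0.087,"yaw":0},
    {"hand":1,"tx":0.02,"ty":0,"tz":-0.116,"yaw":0},
    {"hand":1,"tx":0.025,"ty":0,"tz":-0.145,"yaw":0},
  ],
)

```text
time: 5.52
eef_pos: [0.3863, -0.1551, 0.2347]
ee_rot: [[0.994, -0.004, 0.106], [-0.106, -0.005, 0.994], [-0.003, -1.0, -0.005]]
ft_force: [0.1, 0.4, -1.4]
width: 0.0227
```

Call:
arm_command(
  plan=[
    {"hand":1,"tx":0.005,"ty":0,"tz":-0.029,"yaw":0},
    {"hand":1,"tx":0.01,"ty":0,"tz":-0.058,"yaw":0},
    {"hand":1,"tx":0.014,"ty":0,"tz":-0.085,"yaw":0},
    {"hand":1,"tx":0.018,"ty":0,"tz":-0.11,"yaw":0},
    {"hand":1,"tx":0.021,"ty":0,"tz":-0.128,"yaw":0},
  ],
)

```text
time: 5.93
eef_pos: [0.3931, -0.2866, 0.2357]
ee_rot: [[0.994, -0.004, 0.107], [-0.107, -0.005, 0.994], [-0.003, -1.0, -0.006]]
ft_force: [0.3, 0.2, -0.4]
width: 0.0228
```

```bash
cat >> h.py <<'E'
def shot(n,tag,box=None,f=1):
    p,d=r.camera(n); q=p[:,:,::-1]
    if box: u0,v0,u1,v1=box; q=q[v0:v1,u0:u1]
    cv2.imwrite(f'pics/{tag}.png',cv2.resize(q,None,fx=f,fy=f,interpolation=2)); return cloud(n,d)
E
python3 -c "
from h import *
go(389,-282.6,100,-6.2)
shot('side','s1',(145,150,445,360),2.5)"
```

```text
5.93 tcp [ 393.1 -286.6  235.7] phi -6.1 need mm [ -4.1 135.7   4.3] yaw 0.1 F [ 0.3  0.2 -0.4] w 22.8 q6 -29.7
```

View pics/s1.png

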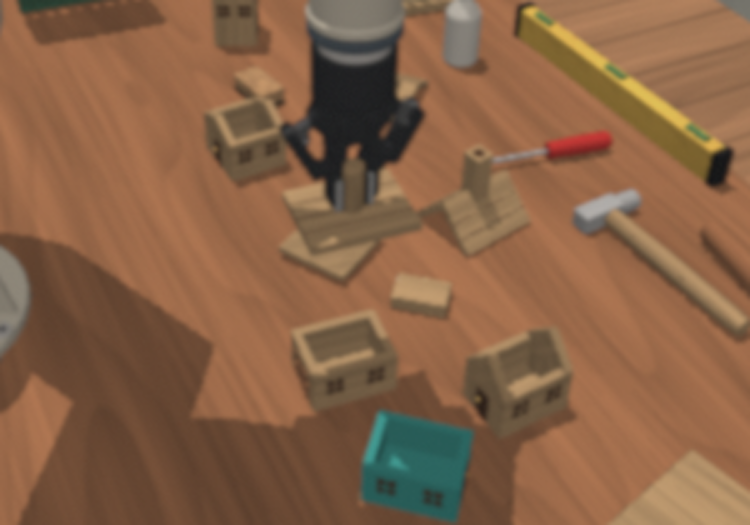

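Call:
arm_command(
  plan=[
    {"hand":1,"tx":-0.002,"ty":0.02,"tz":0.002,"yaw":0},
    {"hand":1,"tx":-0.004,"ty":0.045,"tz":0.004,"yaw":0},
    {"hand":1,"tx":-0.004,"ty":0.075,"tz":0.0045,"yaw":0},
    {"hand":1,"tx":-0.004,"ty":0.105,"tz":0.0045,"yaw":0},
    {"hand":1,"tx":-0.004,"ty":0.135,"tz":0.0045,"yaw":0},
  ],
)

```text
time: 6.4
eef_pos: [0.3896, -0.2846, 0.1003]
ee_rot: [[0.994, -0.003, 0.107], [-0.107, -0.007, 0.994], [-0.002, -1.0, -0.008]]
ft_force: [0.5, -0.5, -1.7]
width: 0.0224
```

```bash
python3 -c "
from h import *
go(389,-282.6,63.6,-6.2)
W=shot('top','t1',(300,190,440,290),5.5)
m=(abs(W[...,0]-.389)<.075)&(abs(W[...,1]+.283)<.075)&(W[...,2]>.09)&(W[...,2]<.13)
print(rect(W[m][:,:2]),np.median(W[m][:,2]))"
```

```text
6.4 tcp [ 389.6 -284.6  100.3] phi -6.2 need mm [-0.8 36.7  2.2] yaw 0.0 F [ 0.5 -0.5 -1.7] w 22.4 q6 -29.4
(array([ 391.1, -281.4]), array([107.1,  86.6]), -5.5) 0.09441358949319972
```

View pics/t1.png

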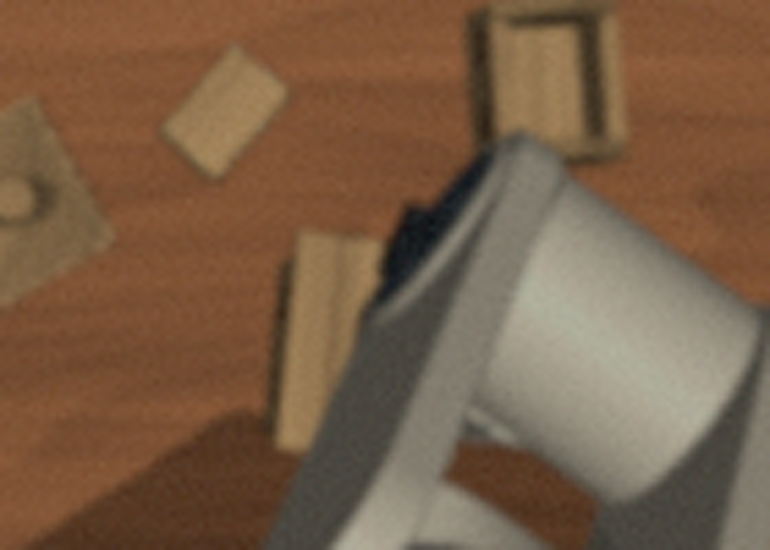

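Call:
arm_command(
  plan=[
    {"hand":1,"tx":-0.0015,"ty":0.01,"tz":0,"yaw":0},
    {"hand":1,"tx":-0.0015,"ty":0.02,"tz":0,"yaw":0},
    {"hand":1,"tx":-0.0015,"ty":0.027,"tz":0,"yaw":0},
    {"hand":1,"tx":-0.0015,"ty":0.032,"tz":0,"yaw":0},
    {"hand":1,"tx":-0.0015,"ty":0.035,"tz":0,"yaw":0},
  ],
)

```text
time: 6.87
eef_pos: [0.3855, -0.2829, 0.0623]
ee_rot: [[0.994, -0.008, 0.107], [-0.107, -0.003, 0.994], [-0.008, -1.0, -0.004]]
ft_force: [-19.2, 12.3, 79.9]
width: 0.0227
```

```bash
python3 -c "
from h import *
go(389,-282.6,63.6,-6.2)"
```

```text
6.87 tcp [ 385.5 -282.9   62.3] phi -6.2 need mm [ 3.5 -1.4  0.7] yaw 0.0 F [-19.2  12.3  79.9] w 22.7 q6 -29.5
```

Call:
arm_command(
  plan=[
    {"hand":1,"tx":0.002,"ty":-0.002,"tz":0,"yaw":0},
    {"hand":1,"tx":0.002,"ty":-0.003,"tz":0,"yaw":0},
  ],
)

```text
time: 7.03
eef_pos: [0.3888, -0.284, 0.0667]
ee_rot: [[0.994, -0.006, 0.107], [-0.107, -0.005, 0.994], [-0.006, -1.0, -0.006]]
ft_force: [0.3, -0.6, -0.9]
width: 0.0226
```

Call:
arm_command(
  plan=[
    {"hand":-1,"tx":0,"ty":0,"tz":0,"yaw":0},
    {"hand":-1,"tx":0,"ty":0,"tz":0,"yaw":0},
    {"hand":-1,"tx":0,"ty":0,"tz":0,"yaw":0},
    {"hand":-1,"tx":0,"ty":0,"tz":0,"yaw":0},
    {"hand":-1,"tx":0,"ty":0,"tz":0,"yaw":0},
  ],
)

```text
time: 7.45
eef_pos: [0.3886, -0.2839, 0.0666]
ee_rot: [[0.994, -0.006, 0.107], [-0.107, -0.005, 0.994], [-0.006, -1.0, -0.006]]
ft_force: [-0.4, 1.4, 0.6]
width: 0.0814
```

Call:
arm_command(
  plan=[
    {"hand":-1,"tx":0,"ty":-0.02,"tz":0,"yaw":0},
    {"hand":-1,"tx":0,"ty":-0.05,"tz":0,"yaw":0},
    {"hand":-1,"tx":0,"ty":-0.085,"tz":0,"yaw":0},
    {"hand":-1,"tx":0,"ty":-0.12,"tz":0,"yaw":0},
    {"hand":-1,"tx":0,"ty":-0.155,"tz":0,"yaw":0},
  ],
)

```text
time: 7.87
eef_pos: [0.3892, -0.2828, 0.223]
ee_rot: [[0.994, -0.007, 0.107], [-0.107, -0.004, 0.994], [-0.006, -1.0, -0.005]]
ft_force: [0.3, -0.4, -0.2]
width: 0.0853
```

```bash
python3 -c "
from h import *
go(462.9,-102,230,-59.3)"
```

```text
7.87 tcp [ 389.2 -282.8  223. ] phi -6.2 need mm [ 53.9  -8.3 187.6] yaw 53.1 F [ 0.3 -0.4 -0.2] w 85.3 q6 -29.5
```

Call:
arm_command(
  plan=[
    {"hand":-1,"tx":0.006,"ty":0,"tz":0.02,"yaw":0},
    {"hand":-1,"tx":0.014,"ty":0,"tz":0.048,"yaw":0},
    {"hand":-1,"tx":0.022,"ty":0,"tz":0.076,"yaw":0},
    {"hand":-1,"tx":0.029,"ty":0,"tz":0.1,"yaw":0},
    {"hand":-1,"tx":0.036,"ty":0,"tz":0.125,"yaw":0},
  ],
)

```text
time: 8.28
eef_pos: [0.4385, -0.1612, 0.2221]
ee_rot: [[0.994, -0.007, 0.107], [-0.107, -0.004, 0.994], [-0.006, -1.0, -0.005]]
ft_force: [0.7, -0.8, -0.3]
width: 0.0855
```

Call:
arm_command(
  plan=[
    {"hand":-1,"tx":0.008,"ty":0,"tz":0.028,"yaw":0},
    {"hand":-1,"tx":0.014,"ty":0,"tz":0.05,"yaw":0},
    {"hand":-1,"tx":0.018,"ty":0.005,"tz":0.0625,"yaw":0},
    {"hand":-1,"tx":0.018,"ty":0.02,"tz":0.0625,"yaw":0},
    {"hand":-1,"tx":0.018,"ty":0.04,"tz":0.0625,"yaw":0},
  ],
)

```text
time: 8.7
eef_pos: [0.4641, -0.1005, 0.1822]
ee_rot: [[0.994, -0.004, 0.106], [-0.106, -0.005, 0.994], [-0.004, -1.0, -0.005]]
ft_force: [-0.6, -0.2, -1.0]
width: 0.0854
```

```bash
python3 -c "
from h import *
go(462.9,-102,52)
W=shot('top','t2')
for n,c,lo,hi,k in(('roof',(.389,-.283),.045,.07,.07),('post',(.389,-.283),.09,.12,.02)):
    m=(abs(W[...,0]-c[0])<k)&(abs(W[...,1]-c[1])<k)&(W[...,2]>lo)&(W[...,2]<hi)
    print(n,m.sum(),rect(W[m][:,:2]),np.median(W[m][:,2]))
m=(abs(W[...,0]-.389)<.07)&(abs(W[...,1]+.283)<.07)&(W[...,2]>.04)&(W[...,2]<.075)
A=W[m]; c=np.linalg.lstsq(np.c_[A[:,:2]-A[:,:2].mean(0),np.ones(len(A))],A[:,2],rcond=None)[0]; print('tilt',c)"
```

```text
8.7 tcp [ 464.1 -100.5  182.2] phi -6.1 need mm [ -0.6 130.3  -1. ] yaw  F [-0.6 -0.2 -1. ] w 85.4 q6 -5.9
roof 974 (array([ 388.9, -286.1]), array([107.8,  78.6]), -5.9) 0.057751981270750624
post 68 (array([ 388.8, -281.1]), array([22.7, 22.2]), 58.7) 0.10665056705455148
tilt [0.00308075 0.00581613 0.05780658]
```

Call:
arm_command(
  plan=[
    {"hand":-1,"tx":-0.0005,"ty":0.03,"tz":-0.001,"yaw":0},
    {"hand":-1,"tx":-0.0005,"ty":0.06,"tz":-0.001,"yaw":0},
    {"hand":-1,"tx":-0.0005,"ty":0.09,"tz":-0.001,"yaw":0},
    {"hand":-1,"tx":-0.0005,"ty":0.115,"tz":-0.001,"yaw":0},
    {"hand":-1,"tx":-0.0005,"ty":0.128,"tz":-0.001,"yaw":0},
  ],
)

```text
time: 9.17
eef_pos: [0.4576, -0.1015, 0.0477]
ee_rot: [[0.994, -0.014, 0.106], [-0.107, -0.003, 0.994], [-0.014, -1.0, -0.004]]
ft_force: [-0.1, 0.2, 0.4]
width: 0.0855
```

Call:
arm_command(
  plan=[
    {"hand":1,"tx":0,"ty":0,"tz":0,"yaw":0},
    {"hand":1,"tx":0,"ty":0,"tz":0,"yaw":0},
    {"hand":1,"tx":0,"ty":0,"tz":0,"yaw":0},
    {"hand":1,"tx":0,"ty":0,"tz":0,"yaw":0},
    {"hand":1,"tx":0,"ty":0,"tz":0,"yaw":0},
  ],
)

```text
time: 9.58
eef_pos: [0.4587, -0.1017, 0.0489]
ee_rot: [[0.994, -0.011, 0.106], [-0.106, -0.004, 0.994], [-0.011, -1.0, -0.005]]
ft_force: [0.6, -1.0, 0.3]
width: 0.0254
```

Call:
arm_command(
  plan=[
    {"hand":1,"tx":0,"ty":0,"tz":0,"yaw":0},
    {"hand":1,"tx":0,"ty":0,"tz":0,"yaw":0},
    {"hand":1,"tx":0,"ty":0,"tz":0,"yaw":0},
    {"hand":1,"tx":0,"ty":0,"tz":0,"yaw":0},
    {"hand":1,"tx":0,"ty":0,"tz":0,"yaw":0},
  ],
)

```text
time: 10.0
eef_pos: [0.4586, -0.1017, 0.0489]
ee_rot: [[0.994, -0.012, 0.106], [-0.107, -0.003, 0.994], [-0.011, -1.0, -0.005]]
ft_force: [0.0, 0.4, -1.4]
width: 0.0227
```

Call:
arm_command(
  plan=[
    {"hand":1,"tx":0,"ty":-0.01,"tz":0,"yaw":0},
    {"hand":1,"tx":0,"ty":-0.03,"tz":0,"yaw":0},
    {"hand":1,"tx":0,"ty":-0.055,"tz":0,"yaw":0},
    {"hand":1,"tx":0,"ty":-0.08,"tz":0,"yaw":0},
    {"hand":1,"tx":0,"ty":-0.105,"tz":0,"yaw":0},
  ],
)

```text
time: 10.42
eef_pos: [0.4595, -0.1013, 0.1556]
ee_rot: [[0.994, -0.012, 0.106], [-0.107, -0.003, 0.994], [-0.012, -1.0, -0.005]]
ft_force: [0.5, -0.2, -1.9]
width: 0.0225
```

Call:
arm_command(
  plan=[
    {"hand":1,"tx":0,"ty":-0.025,"tz":0,"yaw":-4},
    {"hand":1,"tx":0,"ty":-0.05,"tz":0,"yaw":-9},
    {"hand":1,"tx":0,"ty":-0.075,"tz":0,"yaw":-14},
    {"hand":1,"tx":0,"ty":-0.09,"tz":0,"yaw":-19},
    {"hand":1,"tx":0,"ty":-0.1,"tz":0,"yaw":-23},
  ],
)

```text
time: 10.83
eef_pos: [0.4612, -0.101, 0.2584]
ee_rot: [[0.956, -0.009, -0.295], [0.295, -0.004, 0.956], [-0.01, -1.0, -0.001]]
ft_force: [-0.2, -0.9, -1.0]
width: 0.0228
```

Call:
arm_command(
  plan=[
    {"hand":1,"tx":0,"ty":-0.01,"tz":0,"yaw":-4},
    {"hand":1,"tx":0,"ty":-0.01,"tz":0,"yaw":-8},
    {"hand":1,"tx":0,"ty":-0.01,"tz":0,"yaw":-10.5},
    {"hand":1,"tx":0,"ty":-0.01,"tz":0,"yaw":-10.5},
  ],
)

```text
time: 11.17
eef_pos: [0.461, -0.1009, 0.2692]
ee_rot: [[0.885, -0.008, -0.466], [0.466, -0.004, 0.885], [-0.009, -1.0, 0.0]]
ft_force: [-0.1, 0.4, -1.7]
width: 0.0225
```

```bash
python3 -c "
from h import *
go(546.3,395.1,260,27.5)"
```

```text
11.17 tcp [ 461.  -100.9  269.2] phi 27.8 need mm [306.5   6.5 399.2] yaw 0.3 F [-0.1  0.4 -1.7] w 22.5 q6 -39.9
```

Call:
arm_command(
  plan=[
    {"hand":1,"tx":0.01,"ty":0,"tz":0.013,"yaw":0},
    {"hand":1,"tx":0.024,"ty":0,"tz":0.031,"yaw":0},
    {"hand":1,"tx":0.04,"ty":0,"tz":0.052,"yaw":0},
    {"hand":1,"tx":0.057,"ty":0,"tz":0.074,"yaw":0},
    {"hand":1,"tx":0.074,"ty":0,"tz":0.096,"yaw":0},
  ],
)

```text
time: 11.58
eef_pos: [0.4815, 0.0196, 0.2689]
ee_rot: [[0.886, -0.009, -0.463], [0.463, -0.004, 0.886], [-0.01, -1.0, 0.0]]
ft_force: [-0.1, 0.2, -1.4]
width: 0.0226
```

Call:
arm_command(
  plan=[
    {"hand":1,"tx":0.017,"ty":0,"tz":0.022,"yaw":0},
    {"hand":1,"tx":0.034,"ty":0,"tz":0.044,"yaw":0},
    {"hand":1,"tx":0.051,"ty":0,"tz":0.066,"yaw":0},
    {"hand":1,"tx":0.068,"ty":0,"tz":0.088,"yaw":0},
    {"hand":1,"tx":0.085,"ty":0,"tz":0.11,"yaw":0},
  ],
)

```text
time: 12.0
eef_pos: [0.5055, 0.1578, 0.2683]
ee_rot: [[0.887, -0.009, -0.462], [0.462, -0.004, 0.887], [-0.01, -1.0, 0.0]]
ft_force: [0.3, 0.0, -1.9]
width: 0.0227
```

Call:
arm_command(
  plan=[
    {"hand":1,"tx":0.017,"ty":0,"tz":0.022,"yaw":0},
    {"hand":1,"tx":0.034,"ty":0,"tz":0.044,"yaw":0},
    {"hand":1,"tx":0.051,"ty":0,"tz":0.066,"yaw":0},
    {"hand":1,"tx":0.068,"ty":0,"tz":0.088,"yaw":0},
    {"hand":1,"tx":0.085,"ty":0,"tz":0.11,"yaw":0},
  ],
)

```text
time: 12.42
eef_pos: [0.5297, 0.2959, 0.2676]
ee_rot: [[0.888, -0.01, -0.46], [0.46, -0.005, 0.888], [-0.011, -1.0, 0.0]]
ft_force: [0.3, 0.3, -1.7]
width: 0.0227
```

Call:
arm_command(
  plan=[
    {"hand":1,"tx":0.016,"ty":0,"tz":0.021,"yaw":0},
    {"hand":1,"tx":0.03,"ty":0,"tz":0.04,"yaw":0},
    {"hand":1,"tx":0.042,"ty":0,"tz":0.056,"yaw":0},
    {"hand":1,"tx":0.052,"ty":0,"tz":0.069,"yaw":0},
    {"hand":1,"tx":0.057,"ty":0,"tz":0.075,"yaw":0},
  ],
)

```text
time: 12.83
eef_pos: [0.5455, 0.3905, 0.2668]
ee_rot: [[0.888, -0.01, -0.46], [0.46, -0.005, 0.888], [-0.011, -1.0, 0.001]]
ft_force: [-0.7, -0.5, -1.5]
width: 0.0226
```

```bash
python3 -c "
from h import *
go(546.3,395.1,175,27.5)"
```

```text
12.83 tcp [545.5 390.5 266.8] phi 27.4 need mm [ 3.8 91.8  3.6] yaw -0.1 F [-0.7 -0.5 -1.5] w 22.6 q6 8.0
```

Call:
arm_command(
  plan=[
    {"hand":1,"tx":0.002,"ty":0.015,"tz":0.002,"yaw":0},
    {"hand":1,"tx":0.004,"ty":0.035,"tz":0.0035,"yaw":0},
    {"hand":1,"tx":0.004,"ty":0.055,"tz":0.0035,"yaw":0},
    {"hand":1,"tx":0.004,"ty":0.075,"tz":0.0035,"yaw":0},
    {"hand":1,"tx":0.004,"ty":0.085,"tz":0.0035,"yaw":0},
  ],
)

```text
time: 13.25
eef_pos: [0.5454, 0.3938, 0.1792]
ee_rot: [[0.888, -0.013, -0.459], [0.459, -0.007, 0.888], [-0.015, -1.0, -0.0]]
ft_force: [-1.0, -0.3, -0.8]
width: 0.0227
```

```bash
python3 -c "
from h import *
go(546.3,395.1,141,27.5)
W=shot('top','t3',(70,140,220,250),4)
V=shot('side','s3',(190,90,310,190),5)
for n,X in(('top',W),('side',V)):
  m=(abs(X[...,0]-.546)<.075)&(abs(X[...,1]-.395)<.075)&(X[...,2]>.122)&(X[...,2]<.16)
  print(n,m.sum(),rect(X[m][:,:2]))
a=cv2.imread('pics/t3.png');b=cv2.imread('pics/s3.png');b=cv2.resize(b,(int(b.shape[1]*a.shape[0]/b.shape[0]),a.shape[0]));c=np.hstack([a,b]);cv2.imwrite('pics/c3.png',cv2.resize(c,None,fx=790/c.shape[1],fy=790/c.shape[1]))"
```

```text
13.25 tcp [545.4 393.8 179.2] phi 27.3 need mm [ 2.  38.2  0.8] yaw -0.2 F [-1.  -0.3 -0.8] w 22.7 q6 8.3
top 525 (array([546.9, 392.2]), array([92.7, 89.2]), 64.8)
side 260 (array([545.2, 388.9]), array([99.5, 89.3]), 63.8)
```

View pics/c3.png

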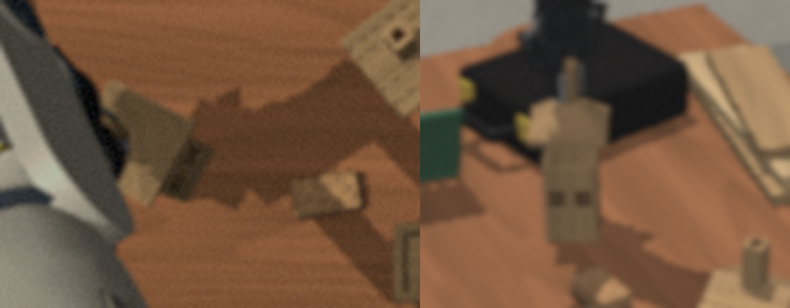

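Call:
arm_command(
  plan=[
    {"hand":1,"tx":0.001,"ty":0.01,"tz":0.002,"yaw":0},
    {"hand":1,"tx":0.0015,"ty":0.019,"tz":0.002,"yaw":0},
    {"hand":1,"tx":0.0015,"ty":0.026,"tz":0.002,"yaw":0},
    {"hand":1,"tx":0.0015,"ty":0.031,"tz":0.002,"yaw":0},
    {"hand":1,"tx":0.0015,"ty":0.032,"tz":0.002,"yaw":0},
  ],
)

```text
time: 13.77
eef_pos: [0.545, 0.3958, 0.1467]
ee_rot: [[0.888, -0.015, -0.459], [0.459, -0.008, 0.888], [-0.016, -1.0, -0.0]]
ft_force: [-0.1, 0.1, -1.5]
width: 0.0226
```

```bash
python3 -c "
from h import *
go(546.3,395.1,141,27.5)
W=shot('top','t4');X=W
m=(abs(X[...,0]-.546)<.075)&(abs(X[...,1]-.395)<.075)&(X[...,2]>.09)&(X[...,2]<.13)
print(m.sum(),rect(X[m][:,:2]))"
```

```text
13.77 tcp [545.  395.8 146.7] phi 27.3 need mm [ 0.9  5.7 -1.2] yaw -0.2 F [-0.1  0.1 -1.5] w 22.6 q6 8.4
541 (array([545.8, 393.1]), array([91.2, 89.8]), -24.0)
```

Call:
arm_command(
  plan=[
    {"hand":1,"tx":0,"ty":0.001,"tz":0.001,"yaw":0},
    {"hand":1,"tx":0,"ty":0.002,"tz":0.001,"yaw":0},
    {"hand":1,"tx":0,"ty":0.003,"tz":0.001,"yaw":0},
    {"hand":1,"tx":0,"ty":0.003,"tz":0.001,"yaw":0},
  ],
)

```text
time: 14.15
eef_pos: [0.5447, 0.3968, 0.1442]
ee_rot: [[0.888, -0.014, -0.459], [0.459, -0.007, 0.888], [-0.016, -1.0, -0.0]]
ft_force: [0.4, 0.6, -1.6]
width: 0.0225
```

Call:
arm_command(
  plan=[
    {"hand":-1,"tx":0,"ty":0,"tz":0,"yaw":0},
    {"hand":-1,"tx":0,"ty":0,"tz":0,"yaw":0},
    {"hand":-1,"tx":0,"ty":0,"tz":0,"yaw":0},
    {"hand":-1,"tx":0,"ty":0,"tz":0,"yaw":0},
    {"hand":-1,"tx":0,"ty":0,"tz":0,"yaw":0},
  ],
)

```text
time: 14.57
eef_pos: [0.5448, 0.3968, 0.1443]
ee_rot: [[0.888, -0.014, -0.459], [0.459, -0.007, 0.888], [-0.016, -1.0, -0.0]]
ft_force: [0.2, 0.3, 0.0]
width: 0.0812
```

Call:
arm_command(
  plan=[
    {"hand":-1,"tx":0,"ty":-0.015,"tz":0,"yaw":0},
    {"hand":-1,"tx":0,"ty":-0.04,"tz":0,"yaw":0},
    {"hand":-1,"tx":0,"ty":-0.07,"tz":0,"yaw":0},
    {"hand":-1,"tx":0,"ty":-0.095,"tz":0,"yaw":0},
    {"hand":-1,"tx":0,"ty":-0.11,"tz":0,"yaw":0},
  ],
)

```text
time: 14.98
eef_pos: [0.5472, 0.3983, 0.2577]
ee_rot: [[0.888, -0.011, -0.459], [0.459, -0.005, 0.888], [-0.012, -1.0, 0.0]]
ft_force: [0.9, -0.5, 0.6]
width: 0.0855
```

```bash
python3 -c "
from h import *
go(669,152.8,230,40.2)"
```

```text
14.98 tcp [547.2 398.3 257.7] phi 27.3 need mm [  -4.2   27.7 -274. ] yaw -12.9 F [ 0.9 -0.5  0.6] w 85.5 q6 8.5
```

Call:
arm_command(
  plan=[
    {"hand":-1,"tx":0,"ty":0,"tz":-0.02,"yaw":0},
    {"hand":-1,"tx":0,"ty":0,"tz":-0.05,"yaw":0},
    {"hand":-1,"tx":-0.001,"ty":0.005,"tz":-0.082,"yaw":0},
    {"hand":-1,"tx":-0.002,"ty":0.01,"tz":-0.114,"yaw":0},
    {"hand":-1,"tx":-0.002,"ty":0.014,"tz":-0.146,"yaw":0},
  ],
)

```text
time: 15.4
eef_pos: [0.6126, 0.2664, 0.2437]
ee_rot: [[0.888, -0.011, -0.46], [0.46, -0.005, 0.888], [-0.012, -1.0, 0.0]]
ft_force: [0.4, -0.9, -0.0]
width: 0.0854
```

Call:
arm_command(
  plan=[
    {"hand":-1,"tx":0,"ty":0,"tz":-0.03,"yaw":-2},
    {"hand":-1,"tx":-0.001,"ty":0.005,"tz":-0.06,"yaw":-5},
    {"hand":-1,"tx":-0.002,"ty":0.01,"tz":-0.09,"yaw":-8},
    {"hand":-1,"tx":-0.002,"ty":0.02,"tz":-0.115,"yaw":-11},
    {"hand":-1,"tx":-0.002,"ty":0.03,"tz":-0.13,"yaw":-13},
  ],
)

```text
time: 15.82
eef_pos: [0.6716, 0.1473, 0.2138]
ee_rot: [[0.761, -0.009, -0.649], [0.649, -0.006, 0.761], [-0.011, -1.0, 0.002]]
ft_force: [-0.6, 0.6, -0.0]
width: 0.0854
```

```bash
python3 -c "
from h import *
go(669,152.8,42,40.2)
W=shot('top','t5');X=W
for lo,hi,k in((.085,.13,.075),(.15,.18,.03)):
  m=(abs(X[...,0]-.546)<k)&(abs(X[...,1]-.395)<k)&(X[...,2]>lo)&(X[...,2]<hi)
  print(m.sum(),rect(X[m][:,:2]),X[m].mean(0),np.percentile(X[m][:,2],90))"
```

```text
15.82 tcp [671.6 147.3 213.8] phi 40.4 need mm [  3.5 171.8   5.6] yaw 0.2 F [-0.6  0.6 -0. ] w 85.4 q6 -28.0
897 (array([546. , 396.3]), array([94.2, 89.8]), 64.7) [0.5425041  0.38936857 0.11545509] 0.1259214149767295
43 (array([543.7, 388.3]), array([23.5, 10.8]), -16.6) [0.54233139 0.38678001 0.16645626] 0.17807518019105928
```

Call:
arm_command(
  plan=[
    {"hand":-1,"tx":0.002,"ty":0.015,"tz":0.003,"yaw":0},
    {"hand":-1,"tx":0.004,"ty":0.035,"tz":0.005,"yaw":0},
    {"hand":-1,"tx":0.004,"ty":0.06,"tz":0.005,"yaw":0},
    {"hand":-1,"tx":0.004,"ty":0.085,"tz":0.005,"yaw":0},
    {"hand":-1,"tx":0.004,"ty":0.1,"tz":0.005,"yaw":0},
  ],
)

```text
time: 16.28
eef_pos: [0.6684, 0.1511, 0.1087]
ee_rot: [[0.761, -0.015, -0.649], [0.649, -0.008, 0.761], [-0.016, -1.0, 0.004]]
ft_force: [0.4, -0.3, -1.1]
width: 0.0851
```

```bash
python3 -c "
from h import *
go(669,152.8,42,40.2)"
```

```text
16.28 tcp [668.4 151.1 108.7] phi 40.5 need mm [ 2.6 66.6  0.7] yaw 0.3 F [ 0.4 -0.3 -1.1] w 85.1 q6 -27.6
```

Call:
arm_command(
  plan=[
    {"hand":-1,"tx":0.003,"ty":0.015,"tz":0,"yaw":0},
    {"hand":-1,"tx":0.003,"ty":0.03,"tz":0,"yaw":0},
    {"hand":-1,"tx":0.003,"ty":0.045,"tz":0,"yaw":0},
    {"hand":-1,"tx":0.003,"ty":0.056,"tz":0,"yaw":0},
    {"hand":-1,"tx":0.003,"ty":0.064,"tz":0,"yaw":0},
  ],
)

```text
time: 16.7
eef_pos: [0.6694, 0.1527, 0.0432]
ee_rot: [[0.761, -0.016, -0.649], [0.649, -0.008, 0.761], [-0.017, -1.0, 0.004]]
ft_force: [-0.7, -0.2, -0.1]
width: 0.0854
```

Call:
arm_command(
  plan=[
    {"hand":1,"tx":0.001,"ty":0,"tz":0,"yaw":0},
    {"hand":1,"tx":0.001,"ty":0,"tz":0,"yaw":0},
    {"hand":1,"tx":0.001,"ty":0,"tz":0,"yaw":0},
    {"hand":1,"tx":0.001,"ty":0,"tz":0,"yaw":0},
    {"hand":1,"tx":0.001,"ty":0,"tz":0,"yaw":0},
  ],
)

```text
time: 17.12
eef_pos: [0.6707, 0.1534, 0.0442]
ee_rot: [[0.761, -0.014, -0.649], [0.649, -0.007, 0.761], [-0.016, -1.0, 0.004]]
ft_force: [-0.6, 0.2, 0.5]
width: 0.0257
```

Call:
arm_command(
  plan=[
    {"hand":1,"tx":0,"ty":0,"tz":0,"yaw":0},
    {"hand":1,"tx":0,"ty":0,"tz":0,"yaw":0},
    {"hand":1,"tx":0,"ty":0,"tz":0,"yaw":0},
    {"hand":1,"tx":0,"ty":0,"tz":0,"yaw":0},
    {"hand":1,"tx":0,"ty":0,"tz":0,"yaw":0},
  ],
)

```text
time: 17.53
eef_pos: [0.671, 0.1534, 0.0445]
ee_rot: [[0.761, -0.014, -0.649], [0.649, -0.007, 0.761], [-0.015, -1.0, 0.003]]
ft_force: [-0.7, -0.8, 3.4]
width: 0.0234
```

Call:
arm_command(
  plan=[
    {"hand":1,"tx":0,"ty":-0.01,"tz":0,"yaw":0},
    {"hand":1,"tx":0,"ty":-0.03,"tz":0,"yaw":0},
    {"hand":1,"tx":0,"ty":-0.055,"tz":0,"yaw":0},
    {"hand":1,"tx":0,"ty":-0.08,"tz":0,"yaw":0},
    {"hand":1,"tx":0,"ty":-0.105,"tz":0,"yaw":0},
  ],
)

```text
time: 17.95
eef_pos: [0.672, 0.1541, 0.1508]
ee_rot: [[0.761, -0.015, -0.649], [0.649, -0.008, 0.761], [-0.016, -1.0, 0.004]]
ft_force: [0.5, -0.1, -1.5]
width: 0.0231
```

Call:
arm_command(
  plan=[
    {"hand":1,"tx":0,"ty":-0.025,"tz":0,"yaw":-4},
    {"hand":1,"tx":0,"ty":-0.045,"tz":0,"yaw":-9},
    {"hand":1,"tx":0,"ty":-0.065,"tz":0,"yaw":-14},
    {"hand":1,"tx":0,"ty":-0.075,"tz":0,"yaw":-19},
    {"hand":1,"tx":0,"ty":-0.08,"tz":0,"yaw":-24},
  ],
)

```text
time: 18.37
eef_pos: [0.6737, 0.1549, 0.2336]
ee_rot: [[0.427, -0.012, -0.904], [0.904, -0.007, 0.427], [-0.011, -1.0, 0.008]]
ft_force: [-0.5, 0.2, -1.7]
width: 0.0234
```

Call:
arm_command(
  plan=[
    {"hand":1,"tx":0,"ty":0,"tz":0,"yaw":-6},
    {"hand":1,"tx":0,"ty":0,"tz":0,"yaw":-12},
    {"hand":1,"tx":0,"ty":0,"tz":0,"yaw":-18},
    {"hand":1,"tx":0,"ty":0,"tz":0,"yaw":-24},
    {"hand":1,"tx":0,"ty":0,"tz":0,"yaw":-28},
  ],
)

```text
time: 18.78
eef_pos: [0.6733, 0.1547, 0.2339]
ee_rot: [[-0.053, -0.013, -0.999], [0.999, -0.007, -0.053], [-0.006, -1.0, 0.013]]
ft_force: [-0.7, 0.4, -1.5]
width: 0.0237
```

```bash
python3 -c "
from h import *
go(443,110.8,230,92)"
```

```text
18.78 tcp [673.3 154.7 233.9] phi 93.0 need mm [-31.6   7.2 232.2] yaw 1.0 F [-0.7  0.4 -1.5] w 23.7 q6 -80.0
```

Call:
arm_command(
  plan=[
    {"hand":1,"tx":-0.002,"ty":0,"tz":0.016,"yaw":0.2},
    {"hand":1,"tx":-0.005,"ty":0,"tz":0.04,"yaw":0.5},
    {"hand":1,"tx":-0.009,"ty":0,"tz":0.068,"yaw":1},
    {"hand":1,"tx":-0.013,"ty":0,"tz":0.096,"yaw":1},
    {"hand":1,"tx":-0.016,"ty":0,"tz":0.124,"yaw":1},
  ],
)

```text
time: 19.2
eef_pos: [0.5486, 0.1317, 0.2358]
ee_rot: [[-0.036, -0.013, -0.999], [0.999, -0.007, -0.036], [-0.007, -1.0, 0.014]]
ft_force: [0.3, -0.2, 0.2]
width: 0.0238
```

Call:
arm_command(
  plan=[
    {"hand":1,"tx":-0.003,"ty":0,"tz":0.028,"yaw":0},
    {"hand":1,"tx":-0.006,"ty":0,"tz":0.055,"yaw":0},
    {"hand":1,"tx":-0.009,"ty":0,"tz":0.08,"yaw":0},
    {"hand":1,"tx":-0.012,"ty":0,"tz":0.1,"yaw":0},
    {"hand":1,"tx":-0.013,"ty":0,"tz":0.106,"yaw":0},
  ],
)

```text
time: 19.62
eef_pos: [0.4399, 0.1143, 0.2374]
ee_rot: [[-0.036, -0.015, -0.999], [0.999, -0.008, -0.036], [-0.007, -1.0, 0.015]]
ft_force: [0.3, 0.4, -0.4]
width: 0.023
```

```bash
python3 -c "
from h import *
go(443,110.8,96.5,92)"
```

```text
19.62 tcp [439.9 114.3 237.4] phi 92.1 need mm [ -2.6 140.9  -5.1] yaw 0.1 F [ 0.3  0.4 -0.4] w 23.0 q6 -77.4
```

Call:
arm_command(
  plan=[
    {"hand":1,"tx":-0.001,"ty":0.015,"tz":-0.002,"yaw":0},
    {"hand":1,"tx":-0.002,"ty":0.04,"tz":-0.004,"yaw":0},
    {"hand":1,"tx":-0.003,"ty":0.07,"tz":-0.005,"yaw":0},
    {"hand":1,"tx":-0.003,"ty":0.095,"tz":-0.005,"yaw":0},
    {"hand":1,"tx":-0.003,"ty":0.11,"tz":-0.005,"yaw":0},
  ],
)

```text
time: 20.03
eef_pos: [0.4427, 0.1104, 0.1254]
ee_rot: [[-0.036, -0.017, -0.999], [0.999, -0.008, -0.036], [-0.008, -1.0, 0.017]]
ft_force: [-0.1, -0.2, -0.6]
width: 0.0232
```

```bash
cat >> h.py <<'E'
def look(x,y,lo,hi,k=75,cams=('top','side')):
    for n in cams:
        X=shot(n,'last_'+n)*1000; m=(abs(X[...,0]-x)<k)&(abs(X[...,1]-y)<k)&(X[...,2]>lo)&(X[...,2]<hi)
        print(n,m.sum(),rect(X[m][:,:2]/1000),np.round(np.percentile(X[m][:,2],[5,50,95])))
E
python3 -c "
from h import *
go(443,110.8,96.5,92)
look(443,110.8,88,125)
a=cv2.imread('pics/last_top.png')[190:285,160:300];b=cv2.imread('pics/last_side.png')[150:245,180:320]
cv2.imwrite('pics/c5.png',cv2.resize(np.hstack([a,b]),None,fx=2.8,fy=2.8,interpolation=2))"
```

```text
20.03 tcp [442.7 110.4 125.4] phi 92.1 need mm [ 0.7 28.9 -0.8] yaw 0.1 F [-0.1 -0.2 -0.6] w 23.2 q6 -77.9
top 227 (array([444. , 112.1]), array([106.7,  96.7]), -88.9) [ 89.  99. 114.]
side 570 (array([442.5, 106.2]), array([109.6, 101.7]), -88.0) [ 89. 101. 113.]
```

View pics/c5.png

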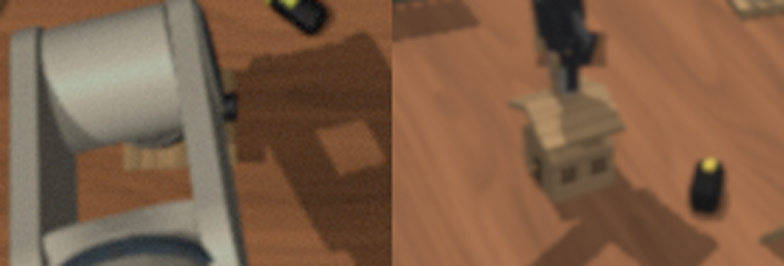

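Call:
arm_command(
  plan=[
    {"hand":1,"tx":0,"ty":0.008,"tz":0,"yaw":0},
    {"hand":1,"tx":0,"ty":0.016,"tz":0,"yaw":0},
    {"hand":1,"tx":0,"ty":0.02,"tz":0,"yaw":0},
    {"hand":1,"tx":0,"ty":0.023,"tz":0,"yaw":0},
    {"hand":1,"tx":0,"ty":0.024,"tz":0,"yaw":0},
  ],
)

```text
time: 20.55
eef_pos: [0.4416, 0.11, 0.1013]
ee_rot: [[-0.036, -0.019, -0.999], [0.999, -0.009, -0.036], [-0.008, -1.0, 0.02]]
ft_force: [0.5, 0.5, -1.1]
width: 0.0236
```

```bash
python3 -c "
from h import *
go(443,110.8,96.5,92)"
```

```text
20.55 tcp [441.6 110.  101.3] phi 92.1 need mm [ 0.7  4.8 -1.5] yaw 0.1 F [ 0.5  0.5 -1.1] w 23.6 q6 -77.8
```

Call:
arm_command(
  plan=[
    {"hand":1,"tx":0.0005,"ty":0.001,"tz":-0.0015,"yaw":0},
    {"hand":1,"tx":0.0005,"ty":0.002,"tz":-0.0015,"yaw":0},
    {"hand":1,"tx":0.0005,"ty":0.003,"tz":-0.0015,"yaw":0},
  ],
)

```text
time: 20.8
eef_pos: [0.4435, 0.1107, 0.0986]
ee_rot: [[-0.036, -0.019, -0.999], [0.999, -0.009, -0.036], [-0.008, -1.0, 0.019]]
ft_force: [-0.1, -0.4, -1.6]
width: 0.0237
```

Call:
arm_command(
  plan=[
    {"hand":-1,"tx":0,"ty":0,"tz":0,"yaw":0},
    {"hand":-1,"tx":0,"ty":0,"tz":0,"yaw":0},
    {"hand":-1,"tx":0,"ty":0,"tz":0,"yaw":0},
    {"hand":-1,"tx":0,"ty":0,"tz":0,"yaw":0},
    {"hand":-1,"tx":0,"ty":0,"tz":0,"yaw":0},
  ],
)

```text
time: 21.22
eef_pos: [0.4436, 0.1107, 0.0987]
ee_rot: [[-0.036, -0.018, -0.999], [0.999, -0.009, -0.036], [-0.008, -1.0, 0.019]]
ft_force: [0.6, -1.1, 0.6]
width: 0.0821
```

Call:
arm_command(
  plan=[
    {"hand":-1,"tx":0,"ty":-0.015,"tz":0,"yaw":0},
    {"hand":-1,"tx":0,"ty":-0.04,"tz":0,"yaw":0},
    {"hand":-1,"tx":0,"ty":-0.07,"tz":0,"yaw":0},
    {"hand":-1,"tx":0,"ty":-0.1,"tz":0,"yaw":0},
    {"hand":-1,"tx":0,"ty":-0.13,"tz":0,"yaw":0},
  ],
)

```text
time: 21.63
eef_pos: [0.4456, 0.1117, 0.23]
ee_rot: [[-0.036, -0.019, -0.999], [0.999, -0.009, -0.036], [-0.008, -1.0, 0.019]]
ft_force: [0.8, -0.3, -0.3]
width: 0.0856
```

```bash
python3 -c "
from h import *
go(642,-128.8,230,102)"
```

```text
21.63 tcp [445.6 111.7 230. ] phi 92.1 need mm [-247.4   -1.6 -187.7] yaw -9.9 F [ 0.8 -0.3 -0.3] w 85.6 q6 -77.9
```

Call:
arm_command(
  plan=[
    {"hand":-1,"tx":-0.016,"ty":0,"tz":-0.012,"yaw":0},
    {"hand":-1,"tx":-0.041,"ty":0,"tz":-0.031,"yaw":0},
    {"hand":-1,"tx":-0.068,"ty":0,"tz":-0.052,"yaw":0},
    {"hand":-1,"tx":-0.096,"ty":0,"tz":-0.073,"yaw":0},
    {"hand":-1,"tx":-0.124,"ty":0,"tz":-0.094,"yaw":0},
  ],
)

```text
time: 22.05
eef_pos: [0.5447, -0.0101, 0.2294]
ee_rot: [[-0.036, -0.018, -0.999], [0.999, -0.009, -0.036], [-0.008, -1.0, 0.019]]
ft_force: [0.4, 1.2, -0.0]
width: 0.0855
```

Call:
arm_command(
  plan=[
    {"hand":-1,"tx":-0.028,"ty":0,"tz":-0.021,"yaw":-2},
    {"hand":-1,"tx":-0.056,"ty":0,"tz":-0.042,"yaw":-4},
    {"hand":-1,"tx":-0.084,"ty":0,"tz":-0.063,"yaw":-6},
    {"hand":-1,"tx":-0.108,"ty":0,"tz":-0.081,"yaw":-8},
    {"hand":-1,"tx":-0.12,"ty":0,"tz":-0.09,"yaw":-10},
  ],
)

```text
time: 22.47
eef_pos: [0.6408, -0.1297, 0.2284]
ee_rot: [[-0.209, -0.018, -0.978], [0.978, -0.01, -0.209], [-0.006, -1.0, 0.019]]
ft_force: [-0.7, 0.3, 0.7]
width: 0.0857
```

```bash
python3 -c "
from h import *
go(642,-128.8,62,102)
look(443,110.8,54,90)
look(443,110.8,120,150,30)"
```

```text
22.47 tcp [ 640.8 -129.7  228.4] phi 102.1 need mm [  1.6 166.4  -4.6] yaw 0.1 F [-0.7  0.3  0.7] w 85.7 q6 -113.0
top 1244 (array([445.2, 111.6]), array([107.9,  97.9]), -88.8) [59. 70. 83.]
side 623 (array([444.4, 107.1]), array([115. , 100.4]), -87.9) [59. 72. 85.]
top 96 (array([444.5, 111.3]), array([24. , 23.6]), 2.1) [125. 133. 138.]
side 74 (array([444., 108.]), array([29.2, 25.2]), -85.2) [121. 133. 137.]
```

Call:
arm_command(
  plan=[
    {"hand":-1,"tx":0.001,"ty":0.02,"tz":-0.001,"yaw":0},
    {"hand":-1,"tx":0.001,"ty":0.045,"tz":-0.002,"yaw":0},
    {"hand":-1,"tx":0.001,"ty":0.07,"tz":-0.003,"yaw":0},
    {"hand":-1,"tx":0.001,"ty":0.09,"tz":-0.004,"yaw":0},
    {"hand":-1,"tx":0.001,"ty":0.1,"tz":-0.004,"yaw":0},
  ],
)

```text
time: 23.08
eef_pos: [0.638, -0.1239, 0.1257]
ee_rot: [[-0.208, -0.023, -0.978], [0.978, -0.007, -0.208], [-0.002, -1.0, 0.024]]
ft_force: [0.2, -0.1, -0.6]
width: 0.0853
```

```bash
python3 -c "
from h import *
go(642,-128.8,62,102)"
```

```text
23.08 tcp [ 638.  -123.9  125.7] phi 102.0 need mm [-5.4 63.7 -4.4] yaw 0.0 F [ 0.2 -0.1 -0.6] w 85.3 q6 -112.4
```

Call:
arm_command(
  plan=[
    {"hand":-1,"tx":-0.003,"ty":0.01,"tz":-0.003,"yaw":0},
    {"hand":-1,"tx":-0.0055,"ty":0.025,"tz":-0.0045,"yaw":0},
    {"hand":-1,"tx":-0.0055,"ty":0.04,"tz":-0.0045,"yaw":0},
    {"hand":-1,"tx":-0.0055,"ty":0.053,"tz":-0.0045,"yaw":0},
    {"hand":-1,"tx":-0.0055,"ty":0.061,"tz":-0.0045,"yaw":0},
  ],
)

```text
time: 23.5
eef_pos: [0.6417, -0.1287, 0.0632]
ee_rot: [[-0.208, -0.024, -0.978], [0.978, -0.007, -0.208], [-0.002, -1.0, 0.025]]
ft_force: [-0.2, 0.3, -0.2]
width: 0.0855
```

```bash
python3 -c "
from h import *
go(642,-128.8,62,102)"
```

```text
23.5 tcp [ 641.7 -128.7   63.2] phi 102.0 need mm [-0.2  1.2 -0.3] yaw -0.0 F [-0.2  0.3 -0.2] w 85.5 q6 -112.6
```

Close, lift, turn by +8.5°.

Call:
arm_command(
  plan=[
    {"hand":1,"tx":0,"ty":0,"tz":0,"yaw":0},
    {"hand":1,"tx":0,"ty":0,"tz":0,"yaw":0},
    {"hand":1,"tx":0,"ty":0,"tz":0,"yaw":0},
    {"hand":1,"tx":0,"ty":0,"tz":0,"yaw":0},
    {"hand":1,"tx":0,"ty":0,"tz":0,"yaw":0},
  ],
)

```text
time: 23.92
eef_pos: [0.6423, -0.1288, 0.0641]
ee_rot: [[-0.208, -0.023, -0.978], [0.978, -0.007, -0.208], [-0.003, -1.0, 0.024]]
ft_force: [1.4, -1.6, 0.1]
width: 0.0255
```

Call:
arm_command(
  plan=[
    {"hand":1,"tx":0,"ty":0,"tz":0,"yaw":0},
    {"hand":1,"tx":0,"ty":0,"tz":0,"yaw":0},
    {"hand":1,"tx":0,"ty":0,"tz":0,"yaw":0},
    {"hand":1,"tx":0,"ty":0,"tz":0,"yaw":0},
    {"hand":1,"tx":0,"ty":0,"tz":0,"yaw":0},
  ],
)

```text
time: 24.33
eef_pos: [0.6424, -0.1289, 0.0642]
ee_rot: [[-0.208, -0.022, -0.978], [0.978, -0.007, -0.208], [-0.003, -1.0, 0.024]]
ft_force: [-0.1, 0.2, 0.6]
width: 0.0233
```

Call:
arm_command(
  plan=[
    {"hand":1,"tx":0,"ty":-0.01,"tz":0,"yaw":0},
    {"hand":1,"tx":0,"ty":-0.03,"tz":0,"yaw":0},
    {"hand":1,"tx":0,"ty":-0.055,"tz":0,"yaw":0},
    {"hand":1,"tx":0,"ty":-0.08,"tz":0,"yaw":0},
    {"hand":1,"tx":0,"ty":-0.105,"tz":0,"yaw":0},
  ],
)

```text
time: 24.75
eef_pos: [0.6445, -0.128, 0.1708]
ee_rot: [[-0.208, -0.023, -0.978], [0.978, -0.007, -0.208], [-0.002, -1.0, 0.024]]
ft_force: [0.2, -0.0, -1.7]
width: 0.0231
```

Call:
arm_command(
  plan=[
    {"hand":1,"tx":0,"ty":-0.025,"tz":0,"yaw":2},
    {"hand":1,"tx":0,"ty":-0.045,"tz":0,"yaw":4},
    {"hand":1,"tx":0,"ty":-0.065,"tz":0,"yaw":6},
    {"hand":1,"tx":0,"ty":-0.08,"tz":0,"yaw":8.5},
    {"hand":1,"tx":0,"ty":-0.09,"tz":0,"yaw":8.5},
  ],
)

```text
time: 25.17
eef_pos: [0.6471, -0.1274, 0.2634]
ee_rot: [[-0.059, -0.02, -0.998], [0.998, -0.008, -0.059], [-0.007, -1.0, 0.021]]
ft_force: [-0.8, -1.5, -1.3]
width: 0.0236
```

```bash
python3 -c "
from h import *
go(532,-388.7,240,93.6)"
```

```text
25.17 tcp [ 647.1 -127.4  263.4] phi 93.4 need mm [-253.9   27.8  129.8] yaw -0.2 F [-0.8 -1.5 -1.3] w 23.6 q6 -104.1
```

Call:
arm_command(
  plan=[
    {"hand":1,"tx":-0.016,"ty":0,"tz":0.008,"yaw":0},
    {"hand":1,"tx":-0.041,"ty":0,"tz":0.021,"yaw":0},
    {"hand":1,"tx":-0.068,"ty":0,"tz":0.035,"yaw":0},
    {"hand":1,"tx":-0.096,"ty":0,"tz":0.049,"yaw":0},
    {"hand":1,"tx":-0.124,"ty":0,"tz":0.063,"yaw":0},
  ],
)

```text
time: 25.58
eef_pos: [0.5906, -0.2557, 0.2656]
ee_rot: [[-0.061, -0.021, -0.998], [0.998, -0.008, -0.061], [-0.006, -1.0, 0.021]]
ft_force: [0.6, -0.4, -1.0]
width: 0.0236
```

Call:
arm_command(
  plan=[
    {"hand":1,"tx":-0.028,"ty":0,"tz":0.014,"yaw":0},
    {"hand":1,"tx":-0.056,"ty":0,"tz":0.028,"yaw":0},
    {"hand":1,"tx":-0.084,"ty":0,"tz":0.042,"yaw":0},
    {"hand":1,"tx":-0.112,"ty":0.005,"tz":0.056,"yaw":0},
    {"hand":1,"tx":-0.127,"ty":0.012,"tz":0.064,"yaw":0},
  ],
)

```text
time: 26.0
eef_pos: [0.5328, -0.3895, 0.2564]
ee_rot: [[-0.062, -0.021, -0.998], [0.998, -0.009, -0.061], [-0.008, -1.0, 0.021]]
ft_force: [-0.1, 0.7, -0.9]
width: 0.0235
```

```bash
python3 -c "
from h import *
go(532,-388.7,145,93.6)"
```

```text
26.0 tcp [ 532.8 -389.5  256.4] phi 93.5 need mm [  1.7 111.3  -1.6] yaw -0.1 F [-0.1  0.7 -0.9] w 23.5 q6 -128.9
```

Call:
arm_command(
  plan=[
    {"hand":1,"tx":0.001,"ty":0.015,"tz":-0.001,"yaw":0},
    {"hand":1,"tx":0.001,"ty":0.04,"tz":-0.002,"yaw":0},
    {"hand":1,"tx":0.001,"ty":0.07,"tz":-0.003,"yaw":0},
    {"hand":1,"tx":0.001,"ty":0.092,"tz":-0.003,"yaw":0},
    {"hand":1,"tx":0.001,"ty":0.105,"tz":-0.003,"yaw":0},
  ],
)

```text
time: 26.42
eef_pos: [0.532, -0.3883, 0.1483]
ee_rot: [[-0.063, -0.024, -0.998], [0.998, -0.007, -0.063], [-0.005, -1.0, 0.025]]
ft_force: [0.5, 0.1, -1.3]
width: 0.0234
```

```bash
python3 -c "
from h import *
go(532,-388.7,109,93.6)
look(532,-388.7,90,136)
a=cv2.imread('pics/last_top.png')[160:255,340:460];b=cv2.imread('pics/last_side.png')[240:335,300:420]
cv2.imwrite('pics/c6.png',cv2.resize(np.hstack([a,b]),None,fx=3.2,fy=3.2,interpolation=2))"
```

```text
26.42 tcp [ 532.  -388.3  148.3] phi 93.6 need mm [-0.2 39.3 -1. ] yaw -0.0 F [ 0.5  0.1 -1.3] w 23.4 q6 -128.6
top 543 (array([ 530.9, -371.6]), array([104.4,  70.2]), 2.8) [ 92. 107. 131.]
side 1140 (array([ 530.4, -390.5]), array([107.7,  98.4]), 3.4) [ 93. 112. 133.]
```

View pics/c6.png

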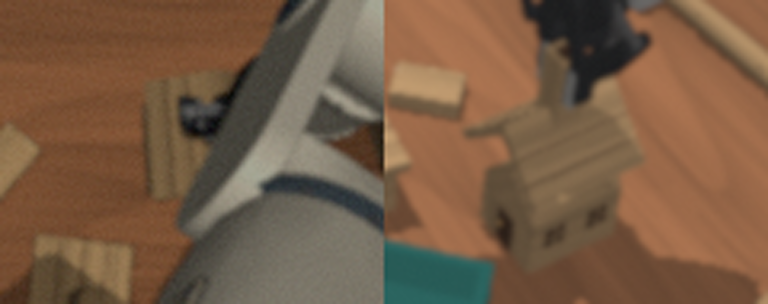

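Call:
arm_command(
  plan=[
    {"hand":1,"tx":0,"ty":0.01,"tz":-0.001,"yaw":0},
    {"hand":1,"tx":0,"ty":0.02,"tz":-0.001,"yaw":0},
    {"hand":1,"tx":0,"ty":0.027,"tz":-0.001,"yaw":0},
    {"hand":1,"tx":0,"ty":0.031,"tz":-0.001,"yaw":0},
    {"hand":1,"tx":0,"ty":0.033,"tz":-0.001,"yaw":0},
  ],
)

```text
time: 26.93
eef_pos: [0.5321, -0.3882, 0.1153]
ee_rot: [[-0.063, -0.025, -0.998], [0.998, -0.006, -0.062], [-0.004, -1.0, 0.025]]
ft_force: [0.4, -0.5, -2.0]
width: 0.0236
```

```bash
python3 -c "
from h import *
go(532,-388.7,109,93.6)"
```

```text
26.93 tcp [ 532.1 -388.2  115.3] phi 93.6 need mm [-0.4  6.3 -0. ] yaw -0.0 F [ 0.4 -0.5 -2. ] w 23.6 q6 -128.5
```

Call:
arm_command(
  plan=[
    {"hand":1,"tx":0,"ty":0.001,"tz":0,"yaw":0},
    {"hand":1,"tx":0,"ty":0.002,"tz":0,"yaw":0},
    {"hand":1,"tx":0,"ty":0.003,"tz":0,"yaw":0},
    {"hand":1,"tx":0,"ty":0.004,"tz":0,"yaw":0},
  ],
)

```text
time: 27.27
eef_pos: [0.5328, -0.3892, 0.1124]
ee_rot: [[-0.063, -0.023, -0.998], [0.998, -0.008, -0.062], [-0.007, -1.0, 0.024]]
ft_force: [-0.7, -2.7, 5.8]
width: 0.0237
```

Call:
arm_command(
  plan=[
    {"hand":-1,"tx":0,"ty":0,"tz":0,"yaw":0},
    {"hand":-1,"tx":0,"ty":0,"tz":0,"yaw":0},
    {"hand":-1,"tx":0,"ty":0,"tz":0,"yaw":0},
    {"hand":-1,"tx":0,"ty":0,"tz":0,"yaw":0},
    {"hand":-1,"tx":0,"ty":0,"tz":0,"yaw":0},
  ],
)

```text
time: 27.68
eef_pos: [0.5327, -0.389, 0.1123]
ee_rot: [[-0.063, -0.024, -0.998], [0.998, -0.008, -0.062], [-0.006, -1.0, 0.024]]
ft_force: [0.5, -0.2, -0.8]
width: 0.0819
```

Call:
arm_command(
  plan=[
    {"hand":-1,"tx":0,"ty":-0.015,"tz":0,"yaw":0},
    {"hand":-1,"tx":0,"ty":-0.04,"tz":0,"yaw":0},
    {"hand":-1,"tx":0,"ty":-0.07,"tz":0,"yaw":0},
    {"hand":-1,"tx":0,"ty":-0.1,"tz":0,"yaw":0},
    {"hand":-1,"tx":0,"ty":-0.13,"tz":0,"yaw":0},
  ],
)

```text
time: 28.1
eef_pos: [0.5355, -0.3878, 0.2434]
ee_rot: [[-0.063, -0.024, -0.998], [0.998, -0.007, -0.062], [-0.006, -1.0, 0.024]]
ft_force: [-0.0, -0.4, -0.3]
width: 0.0857
```

Call:
arm_command(
  plan=[
    {"hand":-1,"tx":0.03,"ty":-0.02,"tz":-0.01,"yaw":0},
    {"hand":-1,"tx":0.06,"ty":-0.04,"tz":-0.02,"yaw":0},
    {"hand":-1,"tx":0.09,"ty":-0.05,"tz":-0.03,"yaw":0},
    {"hand":-1,"tx":0.12,"ty":-0.05,"tz":-0.04,"yaw":0},
    {"hand":-1,"tx":0.15,"ty":-0.05,"tz":-0.05,"yaw":0},
  ],
)

```text
time: 28.52
eef_pos: [0.5777, -0.2333, 0.2924]
ee_rot: [[-0.062, -0.022, -0.998], [0.998, -0.008, -0.062], [-0.006, -1.0, 0.023]]
ft_force: [0.0, 0.5, -0.5]
width: 0.0857
```

Call:
arm_command(
  plan=[
    {"hand":-1,"tx":0.03,"ty":0,"tz":-0.01,"yaw":0},
    {"hand":-1,"tx":0.06,"ty":0,"tz":-0.02,"yaw":0},
    {"hand":-1,"tx":0.09,"ty":0,"tz":-0.03,"yaw":0},
    {"hand":-1,"tx":0.12,"ty":0,"tz":-0.04,"yaw":0},
    {"hand":-1,"tx":0.15,"ty":0,"tz":-0.05,"yaw":0},
  ],
)

```text
time: 28.93
eef_pos: [0.6183, -0.0788, 0.2904]
ee_rot: [[-0.062, -0.022, -0.998], [0.998, -0.008, -0.062], [-0.006, -1.0, 0.023]]
ft_force: [0.5, -0.6, -0.4]
width: 0.0854
```

```bash
python3 -c "
from h import *
go(0,0,0)
for n,(x,y),(lo,hi),(cl,ch) in(('steep',(532,-388.5),(30,110),(125,165)),('low',(443,110.8),(46,95),(118,150)),('tower',(546,395),(85,130),(165,200)),('garage',(389,-282.7),(45,75),(92,120))):
  print(n); look(x,y,lo,hi,cams=('top',)); look(x,y,cl,ch,30)
a=cv2.imread('pics/last_top.png')[130:285,90:445];b=cv2.imread('pics/last_side.png')[110:360,145:405]
cv2.imwrite('pics/f1.png',cv2.resize(a,None,fx=2.25,fy=2.25,interpolation=2));cv2.imwrite('pics/f2.png',cv2.resize(b,None,fx=2.4,fy=2.4,interpolation=2))"
```

```text
28.93 tcp [618.3 -78.8 290.4] phi 93.6 need mm [119.1 303.5 605.4] yaw  F [ 0.5 -0.6 -0.4] w 85.4 q6 -100.5
steep
top 1120 (array([ 532.9, -390.9]), array([104.3, 100.3]), 3.1) [51. 73. 96.]
top 120 (array([ 532.3, -390.5]), array([28.1, 24.6]), -86.8) [131. 147. 150.]
side 179 (array([ 531.7, -393.9]), array([27.2, 26.1]), -89.0) [126. 146. 152.]
low
top 1254 (array([445. , 111.6]), array([107.8,  98. ]), -88.5) [59. 70. 83.]
top 99 (array([444.4, 111.4]), array([24.1, 24. ]), -88.1) [123. 133. 138.]
side 76 (array([443.3, 107.4]), array([30. , 25.7]), 88.5) [119. 132. 137.]
tower
top 898 (array([545.7, 396.4]), array([93.8, 89.6]), 64.2) [105. 115. 128.]
top 92 (array([544.9, 394.4]), array([24. , 22.6]), -52.0) [170. 184. 187.]
side 49 (array([543.8, 387.7]), array([26.7, 20.8]), 82.3) [167. 181. 188.]
garage
top 1102 (array([ 389.6, -281.5]), array([108.2,  87.5]), -6.3) [54. 58. 62.]
top 67 (array([ 389.4, -281.2]), array([21.8, 21.8]), -61.7) [ 96. 107. 111.]
side 96 (array([ 388.5, -286.5]), array([23.5, 23.2]), 8.3) [ 94. 107. 111.]
```

View pics/f1.png

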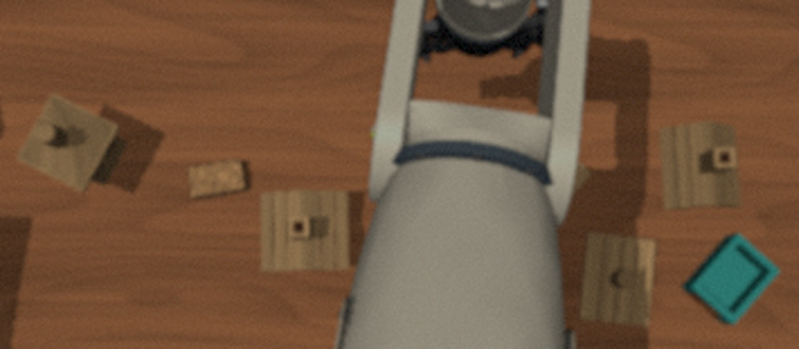

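View pics/f2.png

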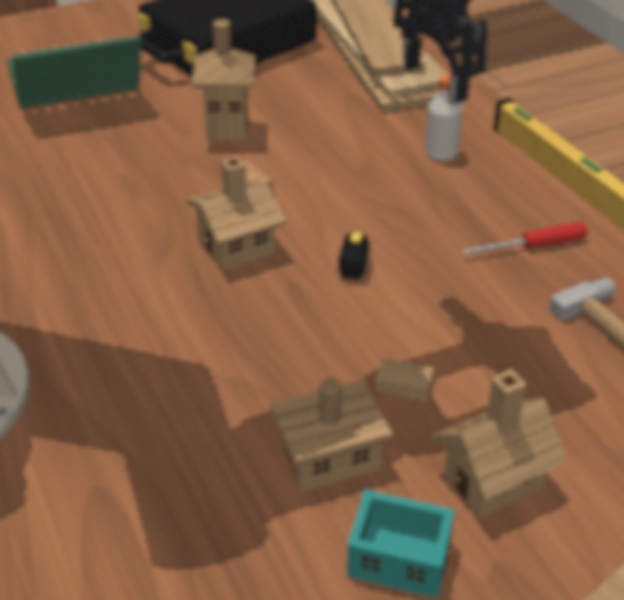

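```bash
python3 -c "
from bench import r
r.close_job()"
```

```text
the job is handed in; nothing more can be done
```

All four roofs are on their own houses, and the job was handed in at about 30 s of the 122 s allowed. I gripped each roof by its chimney or post, turned it to match the walls, set it down and released it.

The last camera checks compare each roof's centre (top camera, mm) with where its house was measured at the start:

| Roof | Roof centre | House centre | Turn vs house | Top of chimney or post, seen / expected |
|---|---|---|---|---|
| Steep gable | (532, -390.5) | (532, -389) | under 1° | 147–150 / 149 |
| Low gable | (444.5, 111.5) | (443, 111) | under 1° | 133–138 / 135 |
| Pyramid | (545, 394.5) | (546, 395) | under 1° | 184–187 / 186 |
| Flat | (389.5, -281) | (389, -283) | under 1° | 107–111 / 109 |

The gripper was open and clear of everything when I handed in, and all four roofs look level in the pictures.

- **Camera disagreement:** The side camera put the posts and chimneys about 3–7 mm lower in y than the top camera. I relied on the top camera because it had measured the houses as well.
- **Hard contact:** When I lowered the garage roof, the wrist force briefly reached about 80 N against the 120 N limit. I backed off straight away; the other roofs were set down gently.
- **Not checked:** I did not re-measure the houses under their roofs, so any small shift of a house was checked only by eye.

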